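Ready the canister reader: seat its window ring, load the canisters, start it

ROBOT

A 6-joint arm with a two-finger parallel gripper is mounted at the origin on the work surface. World frame = base frame: x ahead of the robot, y to its left, z up, the work surface at z = 0. Lengths are in m, angles in rad, forces in N, time in s.
With the tool pointing down it reaches from about 0.275 to 0.825 m from the base axis. Payload 5.2 kg.
Tool frame: the origin (TCP) lies at the very end of the fingers, on their centre line; the grasp point (between the pads) lies 19 mm behind it; z points along the fingers, y is the direction in which the jaws open and shut (so a half turn about z gives the same grasp; the last joint's range is limited). The gripper opens to 93 mm and grips with 3 to 60 N. Pads are 15 mm wide; open, the fingers measure 128 mm over their backs; the gripper's body (75 mm by 188 mm) begins 65 mm behind the grasp point.
Start: joints at [-1.349, 0.259, 1.535, -0, 1.348, -0.203], TCP at [0.227, -0.501, 0.219] pointing down, gripper open.
Joint ranges: [-3.14, 3.14], [-0.91, 2.08], [0.19, 2.58], [-1.22, 4.36], [0.22, 2.71], [-3.12, 3.12]. Speed limits (rad/s): [2.57, 2.57, 3.14, 3.14, 3.14, 3.14].

INTERFACE

Orientations are given as a unit quaternion [x, y, z, w].
In Python, from rig import r gives the robot as it stands.
- The arm moves only by the tool send_rows, never from a script. Its arguments are lists of equal length, an entry for each row: "gripper": the opening in per cent of the stroke, from 0 (shut) to 100 (fully open); "travel": the shift along the tool's x, y, z in mm, a list of three; "dr": the turn, a rotation vector about the tool's x, y, z in rad, a list of three. In form: {"gripper": [gripper, ...], "travel": [[x, y, z], ...], "dr": [[ax, ay, az], ...]}. A call has 1 to 20 rows; each row shifts and turns the pose as measured when the row begins, along the tool's axes as they then stand; what a row does not reach is not made up. A row lasts 1/8 s, in which the tool goes at most 62.5 mm and 10.7 degrees, less where a joint would pass 70% of its speed; a pose out of reach is approached as far as the arm can. A call with a gripper value outside its range is refused whole. The fingers move at their own pace and stop on an object; the grip force is fixed at half the most. Time passes only in rows, so rows that do not move let the fingers close. It gives the time, the measured TCP pose, the force and the opening at its end, in the units of the state.
- r.get_obs(): the state, without advancing time (a new reading comes with each control period).
- r.get_image(name): name is "side" or "top" or "wrist"; returns a dict with "pixels" (480x640x3 uint8, red, green, blue), "camera_matrix" (3x3 intrinsics, pixels), "world_from_camera" (4x4, takes a point from camera to world coordinates); the wrist camera has in their place "hand_eye" (4x4, takes a point from camera to tool coordinates, whose origin is the TCP and whose axes are the flange's). Camera axes: x right, y down, z forward; pixel columns grow to the right and rows downward; lengths in m; the calibration is good to about 2 mm. A picture is of the moment at which its call begins: read the wrist's pose just before it. There is no depth.
- r.job_done(): hands the job in, once; it reports no verdict.
The state is a dict: "time": time; "q": joint angles; "joint_velocities": joint speeds; "joint_torque": joint torques, N m; "eef_pos": TCP position; "eef_rot": TCP orientation; "force": force on the tool from outside, world axes, zero at the start; "moment": the same for the moment, N m; "gripper_width": finger opening in m.
Only numpy, scipy, OpenCV 4.12 (cv2) and the standard library are available. Lean on these libraries where they do the work, as an engineer would, in place of code of your own. Each camera call takes 0.05 s, during which the arm holds its last target. There are 200 camera calls.

TASK

The reader's window ring was left loose after cleaning: take the two-pin spanner from its rest, put its pins in the ring's two holes, turn the ring clockwise until it is fully home against its stop, and stand the spanner back in its rest. Lay every standing sample canister on its side in a cradle of its own on the carriage, along the cradle and centred over its two saddles, and when all that is done press the reader's sprung start key down until it clicks. Leave the other things on the bench where they are.

Things in the scene. Friction and masses are not known exactly. Their poses are not given: they have to be found in the camera images.
- reader: the reader, a fixed instrument: a black deck 170 x 280 mm (x by y), 50 mm high, its origin under the deck's centre; a white hood 120 mm high, 300 mm wide, stands across the deck's far side from 87 mm ahead (+x) of the origin. The window ring lies at y = -60 mm, the start key at x = -10, y = +90 mm on the deck
- ring (a joint): turn of the window ring in rad, growing clockwise seen from above; it starts somewhere between 0 and 0.35 and has its stop (fully home) at 1.40. It stays where it is left and drags with about 0.2 N m
- ring_top (a point): centre of the window ring's top face. The ring is plain aluminium, 82 mm across, 8 mm thick, with a glass window at its middle, sunk 6 mm below the deck in a well of 92 mm; its two through holes are 13 mm wide and lie 26 mm either side of the centre along this point's x axis, which turns with the ring; there are 6 mm free under the ring. z is up
- spanner: the two-pin spanner, 84 mm high, 0.2 kg: two steel pins of 9 mm diameter and 10 mm length point down, 26 mm either side of the middle along its x axis, under a steel bar 70 mm long (x), 28 mm wide, 12 mm high (from 10 to 22 mm up); a 16 mm neck of 20 mm; and a black grip block on top, 70 mm along x, 22 mm thick along y, from 42 to 84 mm above the origin. Origin midway between the pin tips; z up the spanner. Half a turn round looks and fits the same
- rest_slot (a point): centre of the mouth of the slot in the spanner's rest, a fixed aluminium block 110 x 70 x 30 mm; the slot is 73 mm long along this point's x axis, 16 mm wide and 16 mm deep and takes both pins, so that the spanner's bar sits on the block with the pin tips 10 mm below this point
- carriage: the fixed carriage, a white tray 310 mm (x) by 150 mm (y), 12 mm high, with three cradles 100 mm apart along x; origin under its centre
- cradle0 (a point): first cradle of the carriage, at its x = -100 mm: two aluminium saddles, each 14 mm thick and 42 mm wide, 30 mm either side of this point along its y axis, with shallow V notches whose tops lie 46 mm above the bench. This point, 60 mm above the bench, is where the middle of a lying canister's centre line comes; the canister lies along y, either way round
- cradle1 (a point): second cradle of the carriage, at its x = 0 mm: two aluminium saddles, each 14 mm thick and 42 mm wide, 30 mm either side of this point along its y axis, with shallow V notches whose tops lie 46 mm above the bench. This point, 60 mm above the bench, is where the middle of a lying canister's centre line comes; the canister lies along y, either way round
- cradle2 (a point): third cradle of the carriage, at its x = 100 mm: two aluminium saddles, each 14 mm thick and 42 mm wide, 30 mm either side of this point along its y axis, with shallow V notches whose tops lie 46 mm above the bench. This point, 60 mm above the bench, is where the middle of a lying canister's centre line comes; the canister lies along y, either way round
- can0: a sample canister standing on the bench, 140 mm tall, 0.2 kg: a square foot 60 x 60 x 10 mm, a round aluminium body of 44 mm diameter up to 118 mm with a paper band, a black cap of 34 mm diameter above. Origin under its foot, z along it towards the cap. Two or three of the three canisters are present
- can1: a sample canister standing on the bench, 140 mm tall, 0.2 kg: a square foot 60 x 60 x 10 mm, a round aluminium body of 44 mm diameter up to 118 mm with a paper band, a black cap of 34 mm diameter above. Origin under its foot, z along it towards the cap. Two or three of the three canisters are present
- can2: a sample canister standing on the bench, 140 mm tall, 0.2 kg: a square foot 60 x 60 x 10 mm, a round aluminium body of 44 mm diameter up to 118 mm with a paper band, a black cap of 34 mm diameter above. Origin under its foot, z along it towards the cap. Two or three of the three canisters are present
- can0_mid (a point): point on the centre line of can0, 65 mm above its foot; z towards the cap. Lies at the cradle's point when the canister is properly laid
- can1_mid (a point): point on the centre line of can1, 65 mm above its foot; z towards the cap. Lies at the cradle's point when the canister is properly laid
- can2_mid (a point): point on the centre line of can2, 65 mm above its foot; z towards the cap. Lies at the cradle's point when the canister is properly laid
- start_key (a joint): how far the start key is pressed, in m: 0 up, 0.006 fully down; it springs back and needs about 2 N to start and 6 N to go fully down; it clicks at 0.005
- start_key_top (a point): centre of the start key's top, a grey round key of 36 mm diameter standing 22 mm above the deck
- wash_bottle: a bottle 56 mm across, 140 mm tall, to be left alone; origin under its middle
- jar: an amber jar 60 mm across, 60 mm tall, to be left alone; origin under its middle
- beaker: a glass beaker 64 mm across, 70 mm tall, to be left alone; origin under its middle

How it is judged:
On the way, in this order (a step that is already met when the one before it is completed fails the run):
1. the spanner's pins are in the ring's holes, the ring not yet home (horizontal distance between spanner and ring_top below 0.007 m and z of spanner in the frame of ring_top below -0.005 m and angle between spanner's own z axis and vertical below 0.15 rad and value of joint ring below 1 rad), for 0.1 s.
2. the ring is turned home with the spanner in it (horizontal distance between spanner and ring_top below 0.007 m and z of spanner in the frame of ring_top below -0.005 m and angle between spanner's own z axis and vertical below 0.15 rad and value of joint ring above 1.32 rad), for 0.2 s.
3. the spanner stands in its rest and every canister lies in a cradle (horizontal distance between spanner and rest_slot below 0.014 m and z of spanner in the frame of rest_slot below -0.005 m and angle between spanner's own z axis and vertical below 0.1 rad and ((horizontal distance between can0_mid and cradle0 below 0.02 m and z of can0_mid in the frame of cradle0 between -0.008 and 0.008 m and angle between the z axis of can0_mid and the y axis of cradle0, either way round below 0.12 rad) or (horizontal distance between can0_mid and cradle1 below 0.02 m and z of can0_mid in the frame of cradle1 between -0.008 and 0.008 m and angle between the z axis of can0_mid and the y axis of cradle1, either way round below 0.12 rad) or (horizontal distance between can0_mid and cradle2 below 0.02 m and z of can0_mid in the frame of cradle2 between -0.008 and 0.008 m and angle between the z axis of can0_mid and the y axis of cradle2, either way round below 0.12 rad)) and ((horizontal distance between can1_mid and cradle0 below 0.02 m and z of can1_mid in the frame of cradle0 between -0.008 and 0.008 m and angle between the z axis of can1_mid and the y axis of cradle0, either way round below 0.12 rad) or (horizontal distance between can1_mid and cradle1 below 0.02 m and z of can1_mid in the frame of cradle1 between -0.008 and 0.008 m and angle between the z axis of can1_mid and the y axis of cradle1, either way round below 0.12 rad) or (horizontal distance between can1_mid and cradle2 below 0.02 m and z of can1_mid in the frame of cradle2 between -0.008 and 0.008 m and angle between the z axis of can1_mid and the y axis of cradle2, either way round below 0.12 rad)) and ((horizontal distance between can2_mid and cradle0 below 0.02 m and z of can2_mid in the frame of cradle0 between -0.008 and 0.008 m and angle between the z axis of can2_mid and the y axis of cradle0, either way round below 0.12 rad) or (horizontal distance between can2_mid and cradle1 below 0.02 m and z of can2_mid in the frame of cradle1 between -0.008 and 0.008 m and angle between the z axis of can2_mid and the y axis of cradle1, either way round below 0.12 rad) or (horizontal distance between can2_mid and cradle2 below 0.02 m and z of can2_mid in the frame of cradle2 between -0.008 and 0.008 m and angle between the z axis of can2_mid and the y axis of cradle2, either way round below 0.12 rad))), for 0.2 s.
4. the start key is pressed until it clicks (value of joint start_key above 0.005 m), for 0.05 s.
At the end, for the whole second after the job is handed in: ring within 0.08 rad of its stop; spanner upright in its rest, bar down on the block; each canister present lies in a cradle: middle within 20 mm sideways and 8 mm in height of the cradle's point, within 0.12 rad of its line; key pressed to its click and up again; all at rest (all of step 3 and value of joint ring above 1.32 rad and value of joint start_key below 0.002 m and linear speed of each of can0, can1, can2, spanner below 0.02 m/s); the robot touches nothing.
It fails at once if another thing on the bench is knocked over or shoved more than 60 mm (distance of any of wash_bottle, jar, beaker from where it was at the start of the episode above 0.06 m or angle between any of wash_bottle, jar, beaker's own z axis and vertical above 0.6 rad).
Of can0, can1, can2 only 2 to 3 are there at a start; the rules pass over those that are not, and their reading is None.
At some moment in a run one of can0, can1, can2 may be knocked a few centimetres aside while the robot is not near it.
It also fails if it takes over 210 s, if anything falls off the work surface, if the arm or the gripper's body presses on something with over 40 N, if the wrist force passes 120 N, or if a joint passes its speed limit or range.

## Working session

There is one attempt and no reset: what is moved stays moved. The work goes in short steps, Python scripts to look and compute and a tool call to move; the robot and the scene stay as the last step left them, time stands still between calls to the robot, and variables do not carry over. Pictures are saved under pics/ and viewed, about 12 in all and at most 16, crops included, and the job is handed in when it is done.

Besides the shell and the picture viewer there is one more tool, called after "Call:" in YAML: its name, and indented under it one key for each argument. send_rows: Moves the arm, as the interface text tells. Its arguments: {"type":"object","properties":{"gripper":{"type":"array","items":{"type":"number"}},"travel":{"type":"array","items":{"type":"array","items":{"type":"number"}}},"dr":{"type":"array","items":{"type":"array","items":{"type":"number"}}}},"required":["gripper","travel","dr"]}

```bash
ls; mkdir -p pics
python3 - <<'E'
from rig import r
import cv2,numpy as np
o=r.get_obs();print(o)
for n in ['top','side','wrist']:
    im=r.get_image(n);cv2.imwrite(f'pics/{n}0.png',im['pixels'][:,:,::-1])
    print(n,im['camera_matrix'],im.get('world_from_camera',im.get('hand_eye')))
E
```

```text
pics
{'time': 0.0, 'q': array([-1.34878134e+00,  2.59317749e-01,  1.53609568e+00, -1.99256541e-05,
        1.34797104e+00, -2.02811428e-01]), 'joint_velocities': array([-0.00035598,  0.0002983 ,  0.00069168, -0.00136349,  0.00037738,
        0.00157714]), 'joint_torque': array([ 7.38984218e-04, -4.37314761e+01, -2.83998549e+01,  7.21112941e-02,
        4.13276476e-02, -1.40434709e-04]), 'eef_pos': array([ 0.2265755 , -0.50056176,  0.21782623]), 'eef_rot': array([ 9.77524152e-01,  2.10821559e-01, -1.83162525e-05, -8.95771454e-04]), 'force': array([-1.51629515, -0.2281162 ,  0.67426242]), 'moment': array([-0.00025474, -0.03201808, -0.00028919]), 'gripper_width': 0.09266121333179937}
top [[596.63928381   0.         318.62246614]
 [  0.         596.63928381 238.6186145 ]
 [  0.           0.           1.        ]] [[ 0.13940169 -0.9674902   0.21102105  0.33515974]
 [-0.99022754 -0.13707508  0.02568749 -0.04608433]
 [ 0.00407333 -0.21253974 -0.97714393  1.36161568]
 [ 0.          0.          0.          1.        ]]
side [[540.03525533   0.         320.90135913]
 [  0.         540.03525533 243.46442468]
 [  0.           0.           1.        ]] [[-0.9648537  -0.16069749  0.20792706  0.39557783]
 [-0.26248353  0.62739058 -0.73313263  0.74368636]
 [-0.01263891 -0.76194316 -0.64752056  0.76502208]
 [ 0.          0.          0.          1.        ]]
wrist [[350.01049431   0.         318.95473652]
 [  0.         350.01049431 243.0614258 ]
 [  0.           0.           1.        ]] [[-5.98646775e-04 -9.65832013e-01 -2.59168218e-01  7.22192361e-02]
 [ 9.99999711e-01 -4.56582455e-04 -6.08348707e-04 -9.18702183e-05]
 [ 4.69230995e-04 -2.59168507e-01  9.65832007e-01 -1.66441496e-01]
 [ 0.00000000e+00  0.00000000e+00  0.00000000e+00  1.00000000e+00]]
```

View pics/top0.png

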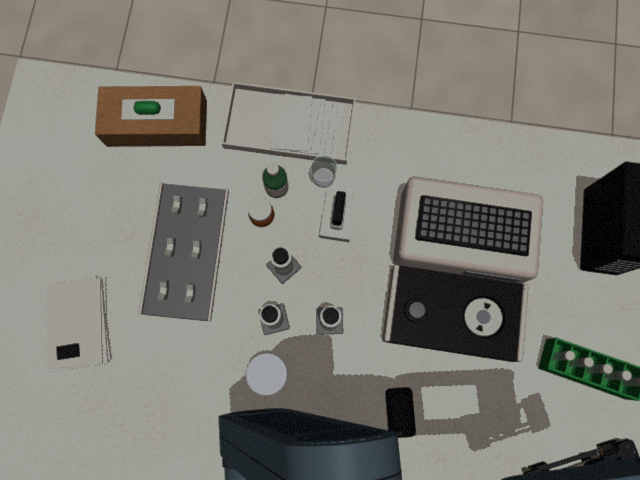

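View pics/side0.png

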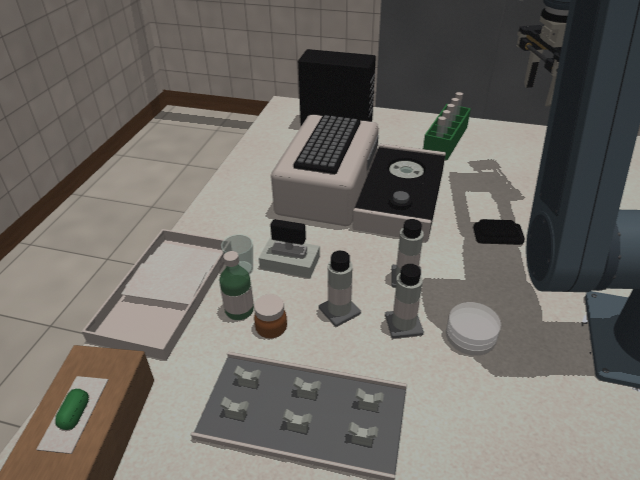

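The top view shows the ring at (484,316), the key at (416,310) and the spanner and rest at (338,210). The cans are at (281,258), (270,315) and (330,318), and the saddles lie between (163,290) and (202,207). The side view agrees, and all three cans are present. Next I'll get rough positions.

```bash
cat > h.py <<'E'
from rig import r
import numpy as np, cv2
from scipy.spatial.transform import Rotation as R
def snap(n,fn=None):
    o=r.get_obs(); im=r.get_image(n); T=np.array(im.get('world_from_camera',im.get('hand_eye')))
    if n=='wrist':
        W=np.eye(4);W[:3,:3]=R.from_quat(o['eef_rot']).as_matrix();W[:3,3]=o['eef_pos'];T=W@T
    p=im['pixels'][:,:,::-1].copy()
    if fn: cv2.imwrite('pics/'+fn,p)
    return p,np.array(im['camera_matrix']),T
def cast(px,K,T,z):
    px=np.atleast_2d(px).astype(float)
    d=np.c_[px,np.ones(len(px))]@np.linalg.inv(K).T@T[:3,:3].T
    return T[:3,3]+d*((z-T[2,3])/d[:,2:])
def proj(P,K,T):
    c=(np.atleast_2d(P)-T[:3,3])@T[:3,:3]; c=c@K.T; return c[:,:2]/c[:,2:]
def pose():
    o=r.get_obs();m=R.from_quat(o['eef_rot']).as_matrix()
    return o['eef_pos'],m,o
def goto(p,yaw=None):
    """mm shift in tool axes to world point p, and turn about tool z to bring jaw axis (tool y) to world yaw mod pi"""
    e,m,o=pose(); d=m.T@(np.array(p)-e)*1000
    s='travel %s'%np.round(d,1)
    if yaw is not None:
        cur=np.arctan2(m[1,1],m[0,1]); dz=(yaw-cur+np.pi/2)%np.pi-np.pi/2
        s+=' dr_z %.3f (q6 %.2f)'%(-dz,o['q'][5])
    s+=' tilt %.3f'%np.arccos(-m[2,2])
    print(s)
E
python3 - <<'E'
from h import *
p,K,T=snap('top')
for n,px,z in [('ring',(484,316),.044),('key',(417,310),.072),('spanner',(338,193),.084),('rest',(336,220),.03),
 ('canA',(281,254),.14),('canB',(270,313),.14),('canC',(330,316),.14),
 ('sad',(176,203),.046),('sad',(202,206),.046),('sad',(163,289),.046),('sad',(189,292),.046),('wash',(274,172),.14),('jar',(261,212),.06),('beaker',(323,164),.07),('plate',(267,374),.02),('black',(400,412),.02)]:
    print(n,cast(px,K,T,z)[0].round(3))
c=p[150:390,130:560];cv2.imwrite('pics/c.png',cv2.resize(c,None,fx=1.86,fy=1.86,interpolation=cv2.INTER_CUBIC))
E
```

```text
ring [ 0.498 -0.396  0.044]
key [ 0.487 -0.244  0.072]
spanner [ 0.72  -0.041  0.084]
rest [ 0.672 -0.045  0.03 ]
canA [0.556 0.059 0.14 ]
canB [0.431 0.063 0.14 ]
canC [ 0.442 -0.059  0.14 ]
sad [0.656 0.323 0.046]
sad [0.657 0.263 0.046]
sad [0.458 0.314 0.046]
sad [0.459 0.255 0.046]
wash [0.73  0.101 0.14 ]
jar [0.659 0.125 0.06 ]
beaker [0.788 0.002 0.07 ]
plate [0.308 0.059 0.02 ]
black [ 0.269 -0.239  0.02 ]
```

View pics/c.png

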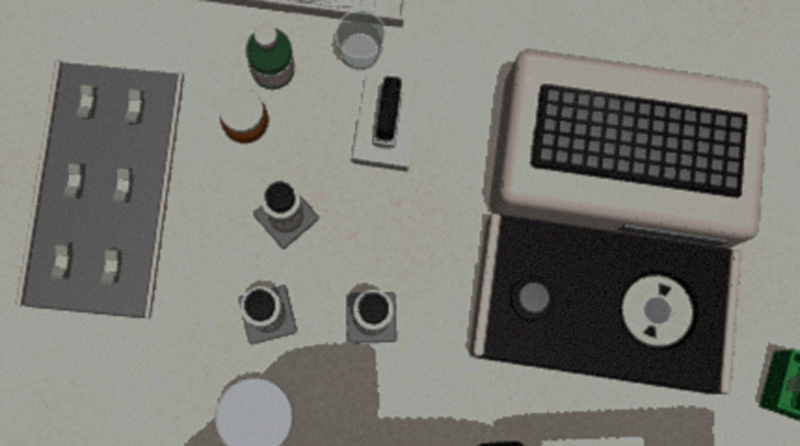

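Spanner and rest are at about (0.69, -0.042) with the grip along world x. I'll work out the move to hover over it, after estimating its yaw from the grip's mask.

Run:
```python
from h import *
p,K,T=snap('top')
def blob(p,x0,y0,x1,y1,th):
    g=p[y0:y1,x0:x1].max(2); m=(g<th).astype(np.uint8)
    c=max(cv2.findContours(m,0,1)[0],key=cv2.contourArea)
    q=cv2.boxPoints(cv2.minAreaRect(c))+[x0,y0]; return q,cv2.contourArea(c)
q,a=blob(p,322,185,355,240,45); print(a); w=cast(q,K,T,.084);print(w.round(3),w.mean(0).round(3))
e=[(w[1]-w[0])[:2],(w[2]-w[1])[:2]];e=max(e,key=np.linalg.norm);ang=np.arctan2(e[1],e[0]);print('ang',ang)
goto([w.mean(0)[0],w.mean(0)[1],.2],ang+np.pi/2)
```

```text
268.0
[[ 0.648 -0.036  0.084]
 [ 0.724 -0.035  0.084]
 [ 0.724 -0.056  0.084]
 [ 0.649 -0.057  0.084]] [ 0.686 -0.046  0.084]
ang 0.006537992098850594
travel [ 606.2 -225.1   18.6] dr_z 0.418 (q6 -0.20) tilt 0.001
```

Call:
send_rows:
  gripper: [100,100,100,100,100,100,100,100,100,100,100,100,100,100,100,100]
  travel:
    - [51,-19,0]
    - [51,-19,0]
    - [51,-19,0]
    - [51,-19,2]
    - [51,-19,2]
    - [51,-19,2]
    - [51,-19,2]
    - [51,-19,2]
    - [51,-19,2]
    - [51,-19,2]
    - [51,-19,2]
    - [45,-16,2]
    - [0,0,0]
    - [0,0,0]
    - [0,0,0]
    - [0,0,0]
  dr:
    - [0,0,0]
    - [0,0,0]
    - [0,0,0]
    - [0,0,0]
    - [0,0,0]
    - [0,0,0]
    - [0,0,0]
    - [0,0,0]
    - [0,0,0]
    - [0,0,0]
    - [0,0,0]
    - [0,0,0]
    - [0,0,0.14]
    - [0,0,0.14]
    - [0,0,0.14]
    - [0,0,0]

```text
time: 2.25
eef_pos: [0.7012, -0.0316, 0.1949]
eef_rot: [1.0, -0.004, -0.002, -0.0]
force: [-0.5, 0.5, 0.8]
gripper_width: 0.0932
```

Run:
```python
from h import *
e,m,o=pose();print(e,o['q'].round(2),m.round(2).tolist())
p,K,T=snap('wrist','w1.png')
```

```text
[ 0.70119568 -0.03158856  0.19485037] [-0.2   0.55  1.15 -0.    1.44  1.38] [[1.0, -0.01, -0.0], [-0.01, -1.0, 0.0], [-0.0, -0.0, -1.0]]
```

View pics/w1.png

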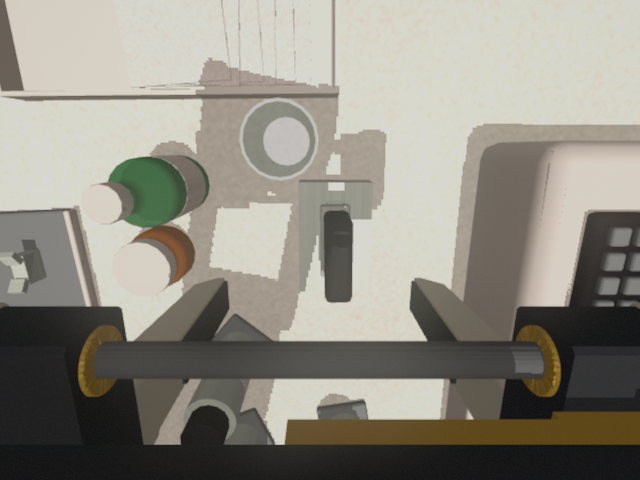

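The wrist view shows the spanner grip at columns 324–352, rows 208–302, with the rest block behind it.

Run:
```python
from h import *
p,K,T=snap('wrist')
m=(p[200:310,310:365].max(2)<62).astype(np.uint8)
c=max(cv2.findContours(m,0,1)[0],key=cv2.contourArea);b=cv2.minAreaRect(c);q=cv2.boxPoints(b)+[310,200];print(q.round(),b)
print(cast(q,K,T,.084).round(4))
print(cast([(325,302),(351,302),(352,215),(326,215),(300,181),(372,181)],K,T,.084).round(4)); print(cast([(300,181),(371,181)],K,T,.03).round(4))
```

```text
Traceback (most recent call last):
ValueError: max() iterable argument is empty
```

Run:
```python
from h import *
p=cv2.imread('pics/w1.png');_,K,T=snap('wrist')
g=p.max(2)
print(g[200:310:4,338]);print(g[290,315:362:2]);print(g[240,315:362:2])
m=(g[200:310,310:365]<85).astype(np.uint8)
c=max(cv2.findContours(m,0,1)[0],key=cv2.contourArea);b=cv2.minAreaRect(c);q=cv2.boxPoints(b)+[310,200];print(q.round(),b)
print(cast(q,K,T,.084).round(4))
print('rest edge',cast([(300,181),(371,181)],K,T,.03).round(4))
```

```text
[151 117 137  67  67  68  70  71  83  72  72  72  83  85  84  83  83  85
  85  87  84  83  85  85  86  83 214 215]
[214 213 214 214 214  89  77  79  84  83  85  85  84  86  84  85  81  80
  96 215 215 215 214 213]
[150 214 150 122 116  69  69  69  69  70  71  73  71  72  72  73  73  70
  72 192 214 215 214 215]
[[324. 211.]
 [351. 211.]
 [351. 301.]
 [324. 301.]] ((27.5, 56.0), (90.0, 27.0), 90.0)
[[ 0.725  -0.0355  0.084 ]
 [ 0.7249 -0.0571  0.084 ]
 [ 0.6466 -0.0584  0.084 ]
 [ 0.6468 -0.0352  0.084 ]]
rest edge [[ 0.744  -0.0138  0.03  ]
 [ 0.7436 -0.0802  0.03  ]]
```

Run:
```python
from h import *
goto([.683,-.0467,.048],np.pi/2)
```

```text
travel [-17.6  15.  147.2] dr_z -0.007 (q6 1.37) tilt 0.003
```

Call:
send_rows:
  gripper: [100,100,100,100,100,100,100]
  travel:
    - [-18,15,10]
    - [0,0,35]
    - [0,0,35]
    - [0,0,35]
    - [0,0,20]
    - [0,0,12]
    - [0,0,0]
  dr:
    - [0,0,-0.007]
    - [0,0,0]
    - [0,0,0]
    - [0,0,0]
    - [0,0,0]
    - [0,0,0]
    - [0,0,0]

```text
time: 3.28
eef_pos: [0.6837, -0.0488, 0.0464]
eef_rot: [1.0, 0.005, 0.001, 0.001]
force: [0.4, 0.2, 0.5]
gripper_width: 0.0931
```

Run:
```python
from h import *
goto([.683,-.0467,.048],np.pi/2); print(r.get_obs()['eef_pos'])
```

```text
travel [-0.6 -2.1 -1.6] dr_z 0.011 (q6 1.33) tilt 0.002
[ 0.68365946 -0.0488003   0.04642901]
```

Call:
send_rows:
  gripper: [100,100,0,0,0,0,0,0,0,0]
  travel:
    - [0,-2,-1]
    - [0,0,0]
    - [0,0,0]
    - [0,0,0]
    - [0,0,0]
    - [0,0,0]
    - [0,0,0]
    - [0,0,0]
    - [0,0,0]
    - [0,0,0]
  dr:
    - [0,0,0.011]
    - [0,0,0]
    - [0,0,0]
    - [0,0,0]
    - [0,0,0]
    - [0,0,0]
    - [0,0,0]
    - [0,0,0]
    - [0,0,0]
    - [0,0,0]

```text
time: 4.53
eef_pos: [0.6859, -0.047, 0.0514]
eef_rot: [1.0, 0.0, 0.004, 0.001]
force: [0.3, -0.2, 0.6]
gripper_width: 0.022
```

Call:
send_rows:
  gripper: [0,0,0,0,0,0]
  travel:
    - [0,0,-20]
    - [0,0,-35]
    - [0,0,-40]
    - [0,0,-40]
    - [0,0,-35]
    - [0,0,0]
  dr:
    - [0,0,0]
    - [0,0,0]
    - [0,0,0]
    - [0,0,0]
    - [0,0,0]
    - [0,0,0]

```text
time: 5.28
eef_pos: [0.6825, -0.0463, 0.2215]
eef_rot: [1.0, -0.0, -0.0, 0.0]
force: [0.1, -0.4, -2.0]
gripper_width: 0.0218
```

Run:
```python
from h import *
p,K,T=snap('top')
g=p[:,:,:].max(2)
x0,y0,x1,y1=450,285,520,350
b=(g[y0:y1,x0:x1]>110).astype(np.uint8)
c=max(cv2.findContours(b,0,1)[0],key=cv2.contourArea);el=cv2.fitEllipse(c);print(el)
ctr=cast(np.array(el[0])+[x0,y0],K,T,.044)[0];print('ring',ctr)
d=np.zeros_like(b);cv2.ellipse(d,((el[0]),(el[1][0]*.85,el[1][1]*.85),el[2]),1,-1)
h=((g[y0:y1,x0:x1]<90)&(d>0)).astype(np.uint8)
n,l,s,ce=cv2.connectedComponentsWithStats(h)
for i in range(1,n):
    if s[i,4]>5: w=cast(ce[i]+[x0,y0],K,T,.042)[0];print(s[i,4],w.round(4),np.hypot(*(w-ctr)[:2]),np.arctan2(*(w-ctr)[[1,0]]))
goto([.44,-.39,.18],np.pi/2)
```

```text
((32.9592399597168, 31.63858413696289), (35.68812561035156, 37.6442756652832), 139.6321258544922)
ring [ 0.49648314 -0.3939031   0.044     ]
23 [ 0.5225 -0.4007  0.042 ] 0.026914752156288392 -0.2558111924981633
23 [ 0.4713 -0.3883  0.042 ] 0.025823767303508622 2.921721657012168
travel [-241.1  344.    40.1] dr_z -0.000 (q6 1.34) tilt 0.005
```

Call:
send_rows:
  gripper: [0,0,0,0,0,0,0,0,0,0,0]
  travel:
    - [-30,43,0]
    - [-30,43,0]
    - [-30,43,0]
    - [-30,43,0]
    - [-30,43,0]
    - [-30,43,10]
    - [-30,43,15]
    - [-31,43,15]
    - [0,0,0]
    - [0,0,0]
    - [0,0,0]
  dr:
    - [0,0,0]
    - [0,0,0]
    - [0,0,0]
    - [0,0,0]
    - [0,0,0]
    - [0,0,0]
    - [0,0,0]
    - [0,0,0]
    - [0,0,0.12]
    - [0,0,0.12]
    - [0,0,0]

```text
time: 6.7
eef_pos: [0.4192, -0.3901, 0.1464]
eef_rot: [0.992, -0.122, -0.022, -0.013]
force: [-0.5, 0.8, -1.6]
gripper_width: 0.0221
```

Run:
```python
from h import *
e,m,o=pose();print(e,o['q'].round(2),np.arctan2(m[1,0],m[0,0]))
p,K,T=snap('wrist','w2.png')
```

```text
[ 0.41924132 -0.3900889   0.14637883] [-0.93  0.39  1.54 -0.01  1.27  0.89] -0.244811099290786
```

View pics/w2.png

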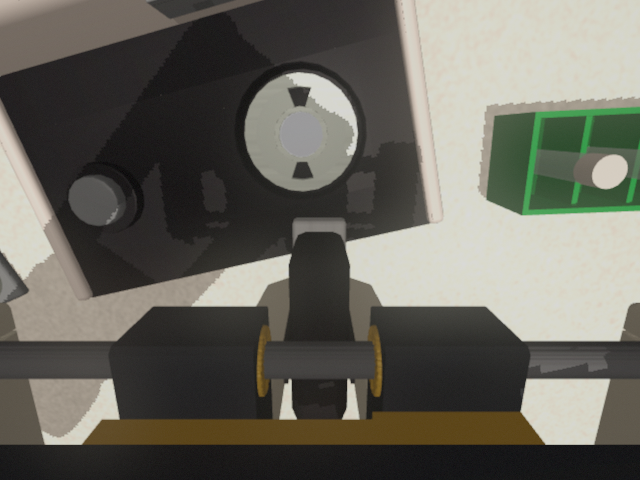

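The view shows the ring centre at about (302,132), holes at (299,96) and (303,170), and the front end of the spanner bar at row 218, columns 294–346. The tool has picked up a tilt of about 0.05 rad, which needs fixing.

```bash
cat >> h.py <<'E'
def level(psi=None):
    """rotation vector (tool) that makes tool z vertical down, with tool x at heading psi"""
    e,m,o=pose()
    if psi is None: psi=np.arctan2(m[1,0],m[0,0])
    t=np.array([[np.cos(psi),np.sin(psi),0],[np.sin(psi),-np.cos(psi),0],[0,0,-1]])
    print('dr',R.from_matrix(m.T@t).as_rotvec().round(4)); return m.T@t
E
python3 - <<'E'
from h import *
_,K,T=snap('wrist');p=cv2.imread('pics/w2.png');g=p.max(2)
x0,y0,x1,y1=236,60,368,205
b=(g[y0:y1,x0:x1]>95).astype(np.uint8)
c=max(cv2.findContours(b,0,1)[0],key=cv2.contourArea);el=cv2.fitEllipse(cv2.convexHull(c));print(el)
ctr=cast(np.array(el[0])+[x0,y0],K,T,.044)[0];print('ring',ctr)
d=np.zeros_like(b);cv2.ellipse(d,((el[0]),(el[1][0]*.9,el[1][1]*.9),el[2]),1,-1)
h=((g[y0:y1,x0:x1]<90)&(d>0)).astype(np.uint8)
n,l,s,ce=cv2.connectedComponentsWithStats(h)
for i in range(1,n):
    if s[i,4]>30: w=cast(ce[i]+[x0,y0],K,T,.044)[0];print(s[i],w.round(4),np.hypot(*(w-ctr)[:2]),np.arctan2(*(w-ctr)[[1,0]]))
im=r.get_image('wrist');H=np.array(im['hand_eye'])
print('bar edge',cast([(294,218),(320,218),(346,218)],K,H,.0214)*1000)
level(-.24)
E
```

```text
((64.81159973144531, 71.1901626586914), (113.50328063964844, 119.28913116455078), 173.4585418701172)
ring [ 0.50043518 -0.39385985  0.044     ]
[ 52  27  22  19 306] [ 0.5241 -0.3988  0.044 ] 0.02414063072656811 -0.20569419351865517
[ 57 102  20  17 255] [ 0.4729 -0.3875  0.044 ] 0.02821164365644151 2.915305429906465
bar edge [[ 35.74252103 -14.04883333  21.4       ]
 [ 35.7369667    0.12821465  21.4       ]
 [ 35.73141307  14.30345609  21.4       ]]
dr [-0.0194  0.0456 -0.003 ]
```

Call:
send_rows:
  gripper: [0,0]
  travel:
    - [0,0,0]
    - [0,0,0]
  dr:
    - [-0.0194,0.0456,-0.01]
    - [0,0,0]

```text
time: 7.1
eef_pos: [0.4208, -0.3895, 0.1473]
eef_rot: [0.993, -0.114, 0.0, -0.0]
force: [-0.2, 1.1, -0.7]
gripper_width: 0.0221
```

Run:
```python
from h import *
level(-.228);goto([.497,-.3936,.100])
```

```text
dr [-0.0002 -0.0006 -0.0005]
travel [ 75.2 -13.3  47.3] tilt 0.001
```

Call:
send_rows:
  gripper: [0,0,0,0,0]
  travel:
    - [25,-4,15]
    - [25,-4,15]
    - [25,-5,10]
    - [0,0,5]
    - [0,0,0]
  dr:
    - [0,0,0]
    - [0,0,0]
    - [0,0,0]
    - [0,0,0]
    - [0,0,0]

```text
time: 7.72
eef_pos: [0.4995, -0.3938, 0.1018]
eef_rot: [0.994, -0.112, -0.001, 0.0]
force: [-1.4, -0.2, -1.7]
gripper_width: 0.0219
```

Run:
```python
from h import *
level(-.228);goto([.497,-.3936,.092])
p,K,T=snap('wrist','w3.png')
c=cv2.resize(p[120:320,200:440],None,fx=3,fy=3,interpolation=cv2.INTER_CUBIC)
c2=cv2.resize(np.clip(c.astype(float)*1.6,0,255).astype(np.uint8),None,fx=1,fy=1);cv2.imwrite('pics/w3c.png',c2)
```

```text
dr [0.0006 0.0015 0.0041]
travel [-2.5  0.4  9.8] tilt 0.002
```

View pics/w3c.png

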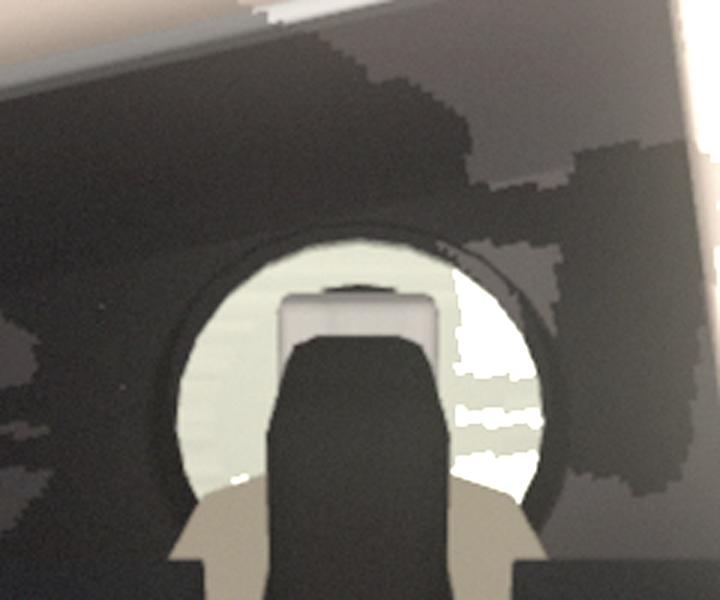

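The ring is laterally aligned with the bar: ring columns 176–543 have their middle at 360, and the bar's middle is 358. The ring's front edge is at crop row 241 and the hole's front edge at row 286.

Run:
```python
from h import *
_,K,T=snap('wrist')
e,m,o=pose()
q=cast([(200+360/3,120+241/3),(200+360/3,120+286/3),(200+176/3,120+415/3),(200+543/3,120+415/3)],K,T,.044)
print(q.round(4)); print(((q-e)@m*1000).round(1))
H=np.array(r.get_image('wrist')['hand_eye'])
print('bar',cast([(200+278/3,120+294/3),(200+438/3,120+294/3)],K,H,.0214)*1000)
```

```text
[[ 0.5387 -0.4032  0.044 ]
 [ 0.5291 -0.401   0.044 ]
 [ 0.5098 -0.3543  0.044 ]
 [ 0.4914 -0.4345  0.044 ]]
[[ 40.2  -0.1  58.5]
 [ 30.4  -0.1  58.5]
 [  1.1 -41.3  58.5]
 [  1.   41.   58.6]]
bar [[ 35.76710029 -14.75970701  21.4       ]
 [ 35.75422119  14.31930084  21.4       ]]
```

Call:
send_rows:
  gripper: [0,0,0,0,0]
  travel:
    - [-2.4,0.2,8]
    - [0,0,8]
    - [0,0,6]
    - [0,0,3]
    - [0,0,0]
  dr:
    - [0,0,0.004]
    - [0,0,0]
    - [0,0,0]
    - [0,0,0]
    - [0,0,0]

```text
time: 8.5
eef_pos: [0.4958, -0.3946, 0.077]
eef_rot: [0.993, -0.115, 0.0, 0.001]
force: [1.0, 0.3, -1.8]
gripper_width: 0.0214
```

Run:
```python
from h import *
level(-.228);goto([.497,-.3936,.0655]);print(r.get_obs()['force'])
```

```text
dr [ 0.0021 -0.0007 -0.0028]
travel [ 1.  -1.3 11.5] tilt 0.002
[ 0.99345147  0.26029448 -1.83226215]
```

Call:
send_rows:
  gripper: [0,0,0,0]
  travel:
    - [1,-1,2]
    - [0,0,4]
    - [0,0,4]
    - [0,0,0]
  dr:
    - [0,0,-0.003]
    - [0,0,0]
    - [0,0,0]
    - [0,0,0]

```text
time: 9.0
eef_pos: [0.4974, -0.394, 0.0665]
eef_rot: [0.994, -0.113, 0.0, 0.001]
force: [-0.1, -0.3, -1.9]
gripper_width: 0.022
```

Call:
send_rows:
  gripper: [0,0,0,0,0]
  travel:
    - [0,0,0]
    - [0,0,0]
    - [0,0,0]
    - [0,0,0]
    - [0,0,0]
  dr:
    - [0,0,0.08]
    - [0,0,0.1]
    - [0,0,0.1]
    - [0,0,0.1]
    - [0,0,0]

```text
time: 9.62
eef_pos: [0.4977, -0.3935, 0.0666]
eef_rot: [0.953, -0.303, 0.001, 0.001]
force: [-0.4, 0.5, -2.2]
gripper_width: 0.0219
```

Run:
```python
from h import *
level(-.6);goto([.4972,-.3938,.0663]);o=r.get_obs();print(o['force'],o['moment'],o['gripper_width'])
```

```text
dr [ 0.0015 -0.002  -0.0164]
travel [-0.3  0.5  0.3] tilt 0.002
[-0.3950254   0.51255879 -2.23192535] [ 0.05602149 -0.04974212 -0.00360205] 0.021946242064561267
```

Call:
send_rows:
  gripper: [0,0,0,0,0,0]
  travel:
    - [0,0,0]
    - [0,0,0]
    - [0,0,0]
    - [0,0,0]
    - [0,0,0]
    - [0,0,0]
  dr:
    - [0,0,0.1]
    - [0,0,0.1]
    - [0,0,0.1]
    - [0,0,0.1]
    - [0,0,0.1]
    - [0,0,0.1]

```text
time: 10.38
eef_pos: [0.4979, -0.3934, 0.0666]
eef_rot: [0.82, -0.572, 0.001, 0.001]
force: [0.5, -0.1, -2.7]
gripper_width: 0.0222
```

Run:
```python
from h import *
e,m,o=pose();print(np.arctan2(m[1,0],m[0,0]));level();goto([.4972,-.3938,.0663]);print(o['force'],o['moment'],o['gripper_width'],o['q'].round(2))
p,K,T=snap('top','t2.png');cv2.imwrite('pics/t2c.png',cv2.resize(p[250:380,370:560],None,fx=4,fy=4,interpolation=cv2.INTER_CUBIC))
```

```text
-1.2183276281493005
dr [ 0.0002 -0.0027 -0.    ]
travel [0.1 0.8 0.3] tilt 0.003
[ 0.4608895  -0.11171619 -2.68929765] [ 0.15226663 -0.10686716  0.23844618] 0.022187072223891508 [-0.84  0.54  1.51 -0.    1.09  1.95]
```

View pics/t2c.png

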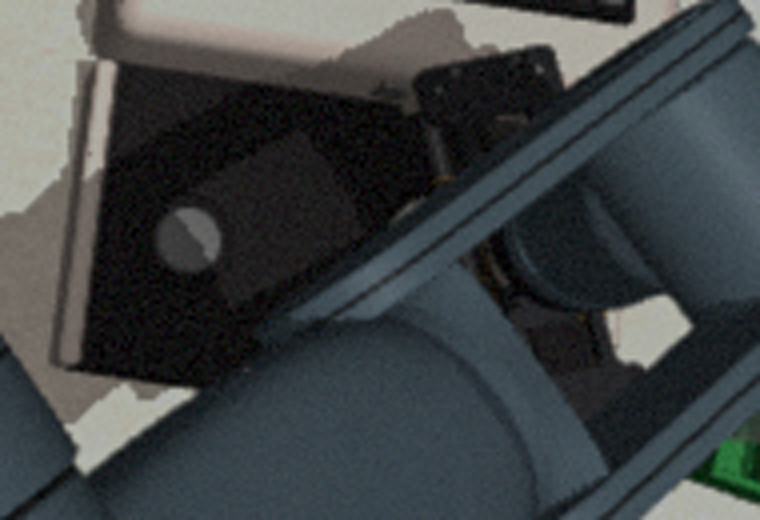

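The arm blocks the top view, but the moment of 0.24 N m is the ring's drag, so the spanner is driving it. I'll carry on to the stop.

Call:
send_rows:
  gripper: [0,0,0,0]
  travel:
    - [0,0,0]
    - [0,0,0]
    - [0,0,0]
    - [0,0,0]
  dr:
    - [0,0,0.06]
    - [0,0,0.06]
    - [0,0,0.06]
    - [0,0,0.06]

```text
time: 10.92
eef_pos: [0.498, -0.3934, 0.0666]
eef_rot: [0.747, -0.665, 0.001, 0.001]
force: [0.3, 0.2, -1.5]
gripper_width: 0.0222
```

Run:
```python
from h import *
e,m,o=pose();print(np.arctan2(m[1,0],m[0,0]));level();goto([.4972,-.3938,.0663]);print(o['force'],o['moment'],o['gripper_width'],o['q'].round(2))
```

```text
-1.454431580451343
dr [-0.0004 -0.0028  0.    ]
travel [0.3 0.8 0.3] tilt 0.003
[ 0.28533553  0.16722457 -1.53245333] [ 0.09766821 -0.0502906   0.2489542 ] 0.022181097493579247 [-0.84  0.54  1.51 -0.    1.09  2.18]
```

Call:
send_rows:
  gripper: [0,0,0]
  travel:
    - [0,0,0]
    - [0,0,0]
    - [0,0,0]
  dr:
    - [0,0,0.05]
    - [0,0,0.05]
    - [0,0,0.05]

```text
time: 11.3
eef_pos: [0.4981, -0.3934, 0.0667]
eef_rot: [-0.699, 0.715, -0.001, -0.001]
force: [0.4, 1.1, -1.8]
gripper_width: 0.0226
```

Run:
```python
from h import *
e,m,o=pose();print(np.arctan2(m[1,0],m[0,0]));level();print(o['force'],o['moment'],o['gripper_width'])
```

```text
-1.5945116969305673
dr [-0.0003 -0.0036  0.    ]
[ 0.37043879  1.09040049 -1.80764268] [ 0.30076578 -0.05218628  1.00809101] 0.022624227631220607
```

Call:
send_rows:
  gripper: [0,0,0,0,0,0,0]
  travel:
    - [0,0,0]
    - [0,0,0]
    - [0,0,0]
    - [0,0,0]
    - [0,0,0]
    - [0,0,0]
    - [0,0,0]
  dr:
    - [0,0,0.03]
    - [0,0,0.03]
    - [0,0,0.03]
    - [0,0,0]
    - [0,0,0]
    - [0,0,0]
    - [0,0,0]

```text
time: 12.18
eef_pos: [0.498, -0.3933, 0.0668]
eef_rot: [-0.668, 0.744, -0.001, -0.002]
force: [-0.6, 0.5, -1.3]
gripper_width: 0.024
```

Run:
```python
from h import *
e,m,o=pose();print(np.arctan2(m[1,0],m[0,0]));level();print(o['force'],o['moment'],o['gripper_width'])
```

```text
-1.6793995717918893
dr [ 0.     -0.0042 -0.    ]
[-0.5913253   0.45723192 -1.29533293] [ 0.22702103 -0.03322882  0.93015542] 0.0240028837534205
```

Call:
send_rows:
  gripper: [0,0,0]
  travel:
    - [0,0,0]
    - [0,0,0]
    - [0,0,0]
  dr:
    - [0,0,-0.08]
    - [0,0,-0.06]
    - [0,0,0]

```text
time: 12.55
eef_pos: [0.4982, -0.3937, 0.0668]
eef_rot: [0.717, -0.697, 0.002, 0.001]
force: [-0.2, -0.2, -1.4]
gripper_width: 0.0236
```

Run:
```python
from h import *
e,m,o=pose();print(np.arctan2(m[1,0],m[0,0]));level();print(o['force'],o['moment'],o['gripper_width'])
```

```text
-1.541287099385919
dr [-0.0008 -0.0037  0.    ]
[-0.24684472 -0.17079057 -1.4319201 ] [ 0.14459976 -0.09337467 -0.0123446 ] 0.023584742054112005
```

Call:
send_rows:
  gripper: [0,0,0,0,0,0,0]
  travel:
    - [0,0,-6]
    - [0,0,-10]
    - [0,0,-30]
    - [0,0,-40]
    - [0,0,-40]
    - [0,0,-25]
    - [0,0,0]
  dr:
    - [0,0,0]
    - [0,0,0]
    - [0,0,0]
    - [0,0,0]
    - [0,0,0]
    - [0,0,0]
    - [0,0,0]

```text
time: 13.42
eef_pos: [0.4982, -0.3936, 0.2266]
eef_rot: [0.715, -0.699, 0.003, 0.001]
force: [-0.3, -0.2, -1.8]
gripper_width: 0.0235
```

Run:
```python
from h import *
e,m,o=pose();print(e,np.arctan2(m[1,0],m[0,0]));level();print(o['gripper_width'])
p,K,T=snap('wrist','w4.png')
```

```text
[ 0.49819601 -0.39357409  0.22663041] -1.5488594541858216
dr [-0.0036 -0.0058  0.    ]
0.0234801962599179
```

View pics/w4.png

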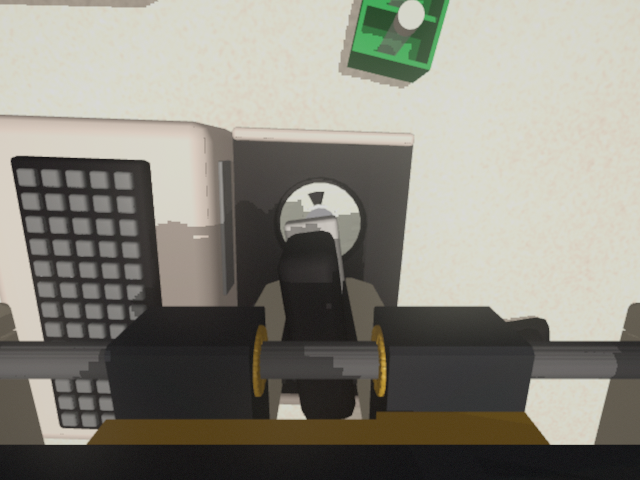

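The spanner is twisted a little in the jaws, with the bar end running from (286,226) to (338,216). The ring's visible hole at (317,197) lies along the tool heading.

Run:
```python
from h import *
im=r.get_image('wrist');H=np.array(im['hand_eye']);K=np.array(im['camera_matrix'])
p=cv2.imread('pics/w4.png');g=p.max(2)
print(g[205:240:2,300],g[205:240:2,325])
a=cast([(286,225),(337,215)],K,H,.0214)*1000;print(a.round(1));d=a[1]-a[0];th=np.arctan2(-d[0],d[1]);print('len',np.hypot(d[0],d[1]),'th',th)
mid=a.mean(0)[:2];print('origin',mid-35*np.array([np.cos(th),np.sin(th)]))
_,Kw,T=snap('wrist'); c=cast([(320,222),(317,197)],Kw,T,.044);print(c)
```

```text
[149 151 151 149 150 150 150 115  97 152 183 137 137 136  70  46  41  39] [213 214 165 153 154 139  96 135 177 197 198 197 196 153  49  46  46  42]
[[ 31.3 -18.4  21.4]
 [ 36.8   9.5  21.4]]
len 28.435328478383887 th -0.1962334360810525
origin [-0.26159766  2.34884812]
[[ 0.49656358 -0.39312486  0.044     ]
 [ 0.50009042 -0.41823746  0.044     ]]
```

Call:
send_rows:
  gripper: [0,0,0,0,0,0,0,0,0,0]
  travel:
    - [0,0,0]
    - [0,0,0]
    - [0,0,0]
    - [0,0,0]
    - [0,0,0]
    - [0,0,0]
    - [0,0,0]
    - [0,0,0]
    - [0,0,0]
    - [0,0,0]
  dr:
    - [0,0,-0.155]
    - [0,0,-0.155]
    - [0,0,-0.155]
    - [0,0,-0.155]
    - [0,0,-0.155]
    - [0,0,-0.155]
    - [0,0,-0.155]
    - [0,0,-0.155]
    - [0,0,-0.155]
    - [0,0,0]

```text
time: 14.82
eef_pos: [0.4898, -0.3846, 0.2001]
eef_rot: [0.998, -0.056, -0.014, -0.013]
force: [-0.5, 0.2, -1.9]
gripper_width: 0.0232
```

Run:
```python
from h import *
e,m,o=pose();print(e,np.arctan2(m[1,0],m[0,0]));level(-.15);goto([.686,-.047,.15])
```

```text
[ 0.4897742  -0.38459946  0.20009849] -0.11108975022473619
dr [-0.0245  0.0298  0.0385]
travel [ 159.  -356.    54.4] tilt 0.039
```

Call:
send_rows:
  gripper: [0,0,0,0,0,0,0,0,0,0,0]
  travel:
    - [0,0,-25]
    - [0,0,-15]
    - [18,-45,0]
    - [18,-45,0]
    - [18,-45,-2]
    - [18,-45,-2]
    - [18,-45,-2]
    - [18,-46,-2]
    - [18,-46,0]
    - [18,-46,0]
    - [0,0,0]
  dr:
    - [-0.0245,0.0298,0.0385]
    - [0,0,0]
    - [0,0,0]
    - [0,0,0]
    - [0,0,0]
    - [0,0,0]
    - [0,0,0]
    - [0,0,0]
    - [0,0,0]
    - [0,0,0]
    - [0,0,0]

```text
time: 16.2
eef_pos: [0.6957, -0.0408, 0.2413]
eef_rot: [0.996, -0.087, -0.008, -0.004]
force: [-0.2, -0.8, -3.2]
gripper_width: 0.0235
```

Run:
```python
from h import *
e,m,o=pose();print(e,np.arctan2(m[1,0],m[0,0]));level(-.15);goto([.686,-.047,.11])
p,K,T=snap('top','t3.png')
x0,y0,x1,y1=450,285,520,350
g=p.max(2);b=(g[y0:y1,x0:x1]>110).astype(np.uint8)
c=max(cv2.findContours(b,0,1)[0],key=cv2.contourArea);el=cv2.fitEllipse(c)
d=np.zeros_like(b);cv2.ellipse(d,((el[0]),(el[1][0]*.85,el[1][1]*.85),el[2]),1,-1)
h=((g[y0:y1,x0:x1]<90)&(d>0)).astype(np.uint8)
n,l,s,ce=cv2.connectedComponentsWithStats(h)
q=[cast(ce[i]+[x0,y0],K,T,.042)[0] for i in range(1,n) if s[i,4]>5]
print(np.round(q,4)); v=q[1]-q[0];print('ring hole dir',np.arctan2(v[1],v[0]))
```

```text
[ 0.69565521 -0.04075188  0.24132316] -0.17469024814001485
dr [-0.0067  0.0167 -0.0247]
travel [ -6.2   8.7 131.4] tilt 0.018
[[ 0.4935 -0.3681  0.042 ]
 [ 0.5008 -0.4211  0.042 ]]
ring hole dir -1.4332665558531699
```

Holes measured the same way before and after show the ring has turned 1.195 rad, and it stalled at 1 N m, so it is home. Now I'll put the spanner down.

Call:
send_rows:
  gripper: [0,0,0,0,0,0]
  travel:
    - [-6,9,30]
    - [0,0,35]
    - [0,0,35]
    - [0,0,25]
    - [0,0,5]
    - [0,0,0]
  dr:
    - [-0.0067,0.0167,-0.0247]
    - [0,0,0]
    - [0,0,0]
    - [0,0,0]
    - [0,0,0]
    - [0,0,0]

```text
time: 17.0
eef_pos: [0.6838, -0.0594, 0.1082]
eef_rot: [0.997, -0.081, -0.002, 0.002]
force: [-0.0, -0.7, -1.5]
gripper_width: 0.0232
```

Run:
```python
from h import *
e,m,o=pose();print(e,np.arctan2(m[1,0],m[0,0]));level(-.15);goto([.686,-.047,.066]);print(o['force'])
im=r.get_image('wrist');cv2.imwrite('pics/w5.png',im['pixels'][:,:,::-1])
```

```text
[ 0.68378819 -0.05942383  0.10823438] -0.16215087751983748
dr [ 0.0051  0.0029 -0.0121]
travel [  0.3 -12.8  42.2] tilt 0.006
[-0.04680153 -0.65451128 -1.48754776]
```

View pics/w5.png

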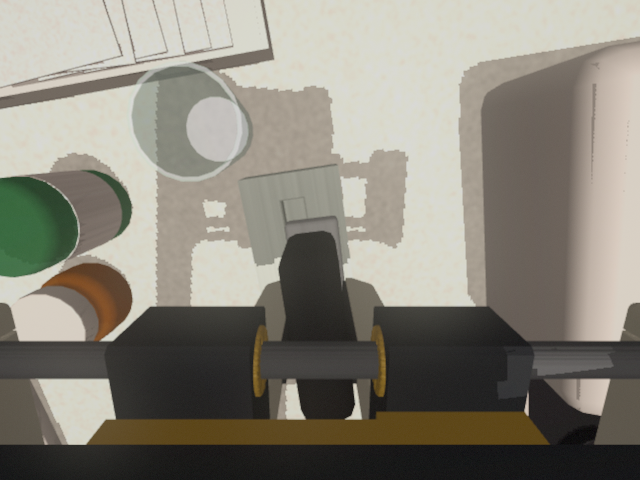

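The slot's far end shows at (283–304,198), and the bar end at (288,224)–(338,217). Next I'll measure the slot.

Run:
```python
from h import *
e,m,o=pose();_,K,T=snap('wrist')
q=cast([(283,199),(304,197),(240,180),(338,165)],K,T,.03);print(q.round(4),((q-e)@m*1000).round(1).tolist())
p=cv2.imread('pics/w5.png');g=p.max(2);print(g[190:235:2,294],g[210,270:345:3])
H=np.array(r.get_image('wrist')['hand_eye']);print(cast([(288,224),(337,216)],K,H,.0214)*1000)
```

```text
[[ 0.7256 -0.0407  0.03  ]
 [ 0.7246 -0.0554  0.03  ]
 [ 0.7434 -0.0139  0.03  ]
 [ 0.7424 -0.0822  0.03  ]] [[38.3, -25.6, 78.3], [39.7, -10.9, 78.4], [51.5, -54.9, 78.1], [61.5, 12.6, 78.5]]
[154 153 151 153 139 152 152 151 151 150 150 150 148 149 148 113 100 123
 132 136 136 135 107] [152 149 148 149 116 142 149 147 150 149 151 151 135 151 151 152 151 153
 154 155 148 149 151 152 153]
[[ 32.45374745 -17.36602637  21.4       ]
 [ 36.88673704   9.4155769   21.4       ]]
```

Call:
send_rows:
  gripper: [0,0,0,0,0]
  travel:
    - [2,-12.5,10]
    - [0,0,10]
    - [0,0,8]
    - [0,0,5]
    - [0,0,0]
  dr:
    - [0.005,0.003,0]
    - [0,0,0]
    - [0,0,0]
    - [0,0,0]
    - [0,0,0]

```text
time: 17.77
eef_pos: [0.6897, -0.0455, 0.0754]
eef_rot: [0.997, -0.08, 0.002, 0.0]
force: [0.3, 0.1, -2.1]
gripper_width: 0.0235
```

Run:
```python
from h import *
e,m,o=pose();print(e,np.arctan2(m[1,0],m[0,0]));level(-.155);goto([.6875,-.047,.052]);print(o['force'])
```

```text
[ 0.68972514 -0.04545044  0.07539608] -0.1601810146575032
dr [-0.0002 -0.0049 -0.0052]
travel [-2.1  1.9 23.4] tilt 0.005
[ 0.33426536  0.13337171 -2.08183259]
```

Call:
send_rows:
  gripper: [0,0,0,0,0,0]
  travel:
    - [-2,2,6]
    - [0,0,5]
    - [0,0,5]
    - [0,0,4]
    - [0,0,2]
    - [0,0,0]
  dr:
    - [0,-0.005,0]
    - [0,0,0]
    - [0,0,0]
    - [0,0,0]
    - [0,0,0]
    - [0,0,0]

```text
time: 18.52
eef_pos: [0.6875, -0.0477, 0.0522]
eef_rot: [0.997, -0.08, 0.0, -0.0]
force: [-0.3, -0.2, -2.9]
gripper_width: 0.0234
```

Call:
send_rows:
  gripper: [25,50,60,60,60,60,60,60,60,60]
  travel:
    - [0,0,0]
    - [0,0,0]
    - [0,0,0]
    - [0,0,0]
    - [0,0,-15]
    - [0,0,-40]
    - [0,0,-50]
    - [0,0,-50]
    - [-20,0,-30]
    - [0,0,0]
  dr:
    - [0,0,0]
    - [0,0,0]
    - [0,0,0]
    - [0,0,0]
    - [0,0,0]
    - [0,0,0]
    - [0,0,0]
    - [0,0,0]
    - [0,0,0]
    - [0,0,0]

```text
time: 19.77
eef_pos: [0.6688, -0.0447, 0.2505]
eef_rot: [0.997, -0.08, 0.004, 0.001]
force: [0.4, -1.0, -0.4]
gripper_width: 0.0558
```

Run:
```python
from h import *
e,m,o=pose();print(e,o['q'].round(2));p,K,T=snap('side','s2.png');snap('top','t4.png')
pw,_,_=snap('wrist')
a=cv2.resize(p[120:360,200:460],(520,480));b=cv2.resize(pw,(320,240));v=np.zeros((480,780,3),np.uint8);v[:,:520]=a;v[:195,520:]=cv2.resize(pw,(260,195));cv2.imwrite('pics/v1.png',v)
```

```text
[ 0.6687804  -0.04474928  0.25053892] [-0.23  0.46  1.17  0.    1.51  1.5 ]
```

View pics/v1.png

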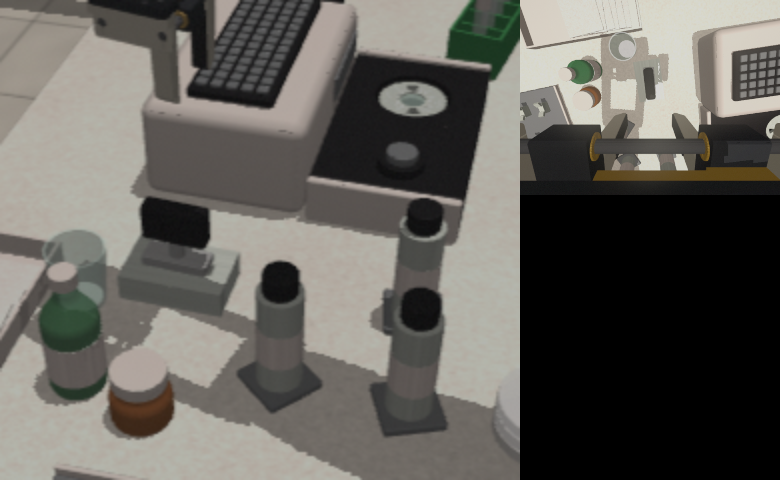

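The spanner stands in its rest with the bar down on the block. Next I'll measure the can caps (dark blobs, top and side views) and the saddles.

```bash
cat >> h.py <<'E'
def caps(p,K,T,guess,z=.14,th=50,rad=.035):
    """cap-top centres: dark blob near each guess, the top disc fitted"""
    out=[]
    for gx,gy in guess:
        u,v=proj([[gx,gy,z]],K,T)[0].round().astype(int); w=22
        b=(p[v-w:v+w,u-w:u+w].max(2)<th).astype(np.uint8)
        n,l,s,c=cv2.connectedComponentsWithStats(b)
        i=1+int(np.argmax([s[k,4]-3*np.hypot(*(c[k]-w)) for k in range(1,n)]))
        out.append((c[i]+[u-w,v-w],s[i,4]))
    return out
G={'A':(.556,.059),'B':(.431,.063),'C':(.442,-.059)}
E
python3 - <<'E'
from h import *
for n in ['top','side']:
    p,K,T=snap(n)
    for k,(c,a) in zip('ABC',caps(p,K,T,list(G.values()))): print(n,k,c.round(1),a,cast(c,K,T,.129)[0].round(4))
p,K,T=snap('top')
g=p.max(2)[185:310,150:220]; b=(g>150).astype(np.uint8)
hsv=p
n,l,s,c=cv2.connectedComponentsWithStats(b)
for i in range(1,n):
    if 15<s[i,4]<200: print(s[i,:4],s[i,4],cast(c[i]+[150,185],K,T,.046)[0].round(4))
E
```

```text
Traceback (most recent call last):
  File "h.py", line 42, in caps
    i=1+int(np.argmax([s[k,4]-3*np.hypot(*(c[k]-w)) for k in range(1,n)]))
            ~~~~~~~~~^^^^^^^^^^^^^^^^^^^^^^^^^^^^^^^^^^^^^^^^^^^^^^^^^^^^
ValueError: attempt to get argmax of an empty sequence
```

Run:
```python
from h import *
for n in ['top','side']:
    _,K,T=snap(n); p=cv2.imread(f'pics/{n}0.png')
    for k,(c,a) in zip('ABC',caps(p,K,T,list(G.values()))): print(n,k,c.round(1),a,cast(c,K,T,.135 if n=='top' else .129)[0].round(4))
    if n=='top':
        x0,y0=150,185;b=(p.max(2)[y0:310,x0:220]>120).astype(np.uint8)
        n_,l,s,c=cv2.connectedComponentsWithStats(b)
        for i in range(1,n_):
            if 15<s[i,4]<300: print(s[i],cast(c[i]+[x0,y0],K,T,.044)[0].round(4))
p=cv2.imread('pics/side0.png');_,K,T=snap('side')
for u,v in [(248,376),(234,409),(308,387),(297,421),(370,399),(364,433)]: print(cast((u,v),K,T,.040)[0].round(3))
```

```text
top A [280.1 255.6] 190 [0.5527 0.0608 0.135 ]
top B [269.2 313.7] 197 [0.4301 0.0643 0.135 ]
top C [330.3 315.3] 192 [ 0.4443 -0.0599  0.135 ]
[35  0 35  4 79] [0.7065 0.262  0.044 ]
[23 11  7 12 61] [0.6593 0.3243 0.044 ]
[49 14  7 12 66] [0.6609 0.2642 0.044 ]
[16 53  7 13 63] [0.5586 0.3199 0.044 ]
[ 59  52  11  73 143] [0.5053 0.2065 0.044 ]
[43 56  6 13 69] [0.5621 0.2605 0.044 ]
[ 63  78   7  47 188] [0.4678 0.1944 0.044 ]
[10 97  6 13 67] [0.4602 0.3157 0.044 ]
[ 36 100   7  13  68] [0.4623 0.2564 0.044 ]
side A [339.6 260.8] 325 [0.5557 0.0608 0.129 ]
side B [409.8 274.2] 361 [0.4322 0.0639 0.129 ]
side C [414.3 209.3] 574 [ 0.4497 -0.1214  0.129 ]
[0.656 0.27  0.04 ]
[0.655 0.332 0.04 ]
[0.556 0.266 0.04 ]
[0.555 0.327 0.04 ]
[0.457 0.262 0.04 ]
[0.455 0.321 0.04 ]
```

```bash
cat >> h.py <<'E'
def target(G,psi,tilt,back=0):
    """pose with grasp point at G, tool leaning by tilt about tool y (+: body leans to heading psi), back = retreat mm; prints turn then shift in the TURNED frame"""
    e,m,o=pose();c,s=np.cos(psi),np.sin(psi)
    M=np.array([[c,s,0],[s,-c,0],[0,0,-1.]])@R.from_rotvec([0,tilt,0]).as_matrix()
    if (M[:2,2]@[c,s])*np.sign(tilt)>0: M=np.array([[c,s,0],[s,-c,0],[0,0,-1.]])@R.from_rotvec([0,-tilt,0]).as_matrix()
    rv=R.from_matrix(m.T@M).as_rotvec(); p=np.array(G)+M[:,2]*(.019-back/1000)
    print('turn',rv.round(3),'ang %.2f'%np.linalg.norm(rv),'| shift now-frame',(m.T@(p-e)*1000).round(1),'turned-frame',(M.T@(p-e)*1000).round(1),'tcp',p.round(3),'cur',e.round(3),'F',o['force'].round(1),'q',o['q'].round(2))
E
python3 - <<'E'
from h import *
goto([.42,.17,.26])
target([.431,.064,.075],np.radians(110),np.radians(52),110)
E
```

```text
travel [-278.7 -172.2  -15.8] tilt 0.002
turn [-0.935 -0.546 -1.912] ang 2.20 | shift now-frame [-285.6 -131.9  113.2] turned-frame [ 245.4 -185.  -131.4] tcp [0.406 0.131 0.131] cur [ 0.667 -0.045  0.244] F [ 0.2 -0.1  0.5] q [-0.23  0.47  1.17  0.    1.51  1.5 ]
```

Call:
send_rows:
  gripper: [80,100,100,100,100,100,100,100,100,100,100,100,100,100,100,100,100,100,100,100]
  travel:
    - [-40,-25,-5]
    - [-40,-25,-5]
    - [-40,-25,-2]
    - [-40,-25,-2]
    - [-40,-25,-2]
    - [-40,-25,-2]
    - [-39,-22,-2]
    - [0,0,0]
    - [0,0,0]
    - [0,0,0]
    - [0,0,0]
    - [0,0,0]
    - [0,0,0]
    - [0,0,0]
    - [0,0,0]
    - [0,0,0]
    - [0,0,0]
    - [0,0,0]
    - [0,0,0]
    - [0,0,0]
  dr:
    - [0,0,0]
    - [0,0,0]
    - [0,0,0]
    - [0,0,0]
    - [0,0,0]
    - [0,0,0]
    - [0,0,0]
    - [0,0,-0.173]
    - [0,0,-0.173]
    - [0,0,-0.173]
    - [0,0,-0.173]
    - [0,0,-0.173]
    - [0,0,-0.173]
    - [0,0,-0.173]
    - [0,0,-0.173]
    - [0,0,-0.173]
    - [0,0,-0.173]
    - [0,0,-0.173]
    - [0,0,0]

```text
validation failed for argument at $.dr...
```

Run:
```python
from h import *
target([.431,.064,.075],np.radians(110),np.radians(52),110)
```

```text
turn [-0.935 -0.546 -1.912] ang 2.20 | shift now-frame [-285.6 -131.9  113.2] turned-frame [ 245.4 -185.  -131.4] tcp [0.406 0.131 0.131] cur [ 0.667 -0.045  0.244] F [ 0.2 -0.1  0.5] q [-0.23  0.47  1.17  0.    1.51  1.5 ]
```

One dr row was missing, so I'm resending with matching lengths.

Call:
send_rows:
  gripper: [80,100,100,100,100,100,100,100,100,100,100,100,100,100,100,100,100,100,100,100]
  travel:
    - [-40,-25,-5]
    - [-40,-25,-5]
    - [-40,-25,-2]
    - [-40,-25,-2]
    - [-40,-25,-2]
    - [-40,-25,-2]
    - [-39,-22,-2]
    - [0,0,0]
    - [0,0,0]
    - [0,0,0]
    - [0,0,0]
    - [0,0,0]
    - [0,0,0]
    - [0,0,0]
    - [0,0,0]
    - [0,0,0]
    - [0,0,0]
    - [0,0,0]
    - [0,0,0]
    - [0,0,0]
  dr:
    - [0,0,0]
    - [0,0,0]
    - [0,0,0]
    - [0,0,0]
    - [0,0,0]
    - [0,0,0]
    - [0,0,0]
    - [0,0,-0.173]
    - [0,0,-0.173]
    - [0,0,-0.173]
    - [0,0,-0.173]
    - [0,0,-0.173]
    - [0,0,-0.173]
    - [0,0,-0.173]
    - [0,0,-0.173]
    - [0,0,-0.173]
    - [0,0,-0.173]
    - [0,0,-0.173]
    - [0,0,-0.173]
    - [0,0,0]

```text
time: 22.62
eef_pos: [0.4083, 0.1759, 0.2467]
eef_rot: [0.548, 0.836, -0.01, -0.016]
force: [0.5, -0.3, -0.9]
gripper_width: 0.0932
```

Run:
```python
from h import *
target([.431,.064,.075],np.radians(110),np.radians(52),110)
```

```text
turn [-0.005 -0.921  0.073] ang 0.92 | shift now-frame [-41.8 -15.5 115.7] turned-frame [ 65.8 -17.  103.7] tcp [0.406 0.131 0.131] cur [0.408 0.176 0.247] F [ 0.5 -0.3 -0.9] q [ 0.15  0.07  1.7   0.01  1.41 -0.26]
```

Call:
send_rows:
  gripper: [100,100,100,100,100,100,100]
  travel:
    - [0,0,0]
    - [0,0,0]
    - [0,0,0]
    - [0,0,0]
    - [0,0,0]
    - [0,0,0]
    - [0,0,0]
  dr:
    - [0,-0.154,0.012]
    - [0,-0.154,0.012]
    - [0,-0.154,0.012]
    - [0,-0.154,0.012]
    - [0,-0.154,0.012]
    - [0,-0.154,0.012]
    - [0,0,0]

```text
time: 23.5
eef_pos: [0.4108, 0.176, 0.245]
eef_rot: [0.524, 0.721, -0.259, 0.371]
force: [1.0, 0.1, -0.3]
gripper_width: 0.0929
```

Run:
```python
from h import *
target([.431,.064,.075],np.radians(110),np.radians(52),110)
```

```text
turn [-0.013  0.032 -0.029] ang 0.04 | shift now-frame [ 67.7 -19.9 100.1] turned-frame [ 64.9 -19.3 102. ] tcp [0.406 0.131 0.131] cur [0.411 0.176 0.245] F [ 1.   0.1 -0.3] q [ 0.77  0.38  1.69 -0.82  1.59  0.67]
```

Call:
send_rows:
  gripper: [100,100,100,100,100]
  travel:
    - [15,-5,25]
    - [25,-7,38]
    - [25,-7,37]
    - [0,0,0]
    - [0,0,0]
  dr:
    - [-0.013,0.032,-0.029]
    - [0,0,0]
    - [0,0,0]
    - [0,0,0]
    - [0,0,0]

```text
time: 24.12
eef_pos: [0.4101, 0.1339, 0.1331]
eef_rot: [0.523, 0.735, -0.243, 0.356]
force: [-0.3, -0.0, 1.2]
gripper_width: 0.0925
```

Run:
```python
from h import *
target([.431,.064,.075],np.radians(110),np.radians(52),110)
snap('wrist','w6.png')
```

```text
turn [ 0.004 -0.016 -0.017] ang 0.02 | shift now-frame [ 0.8 -4.3  2.2] turned-frame [ 1.  -4.2  2.2] tcp [0.406 0.131 0.131] cur [0.41  0.134 0.133] F [-0.3 -0.   1.2] q [ 0.69  0.45  1.89 -0.86  1.32  0.82]
```

View pics/w6.png

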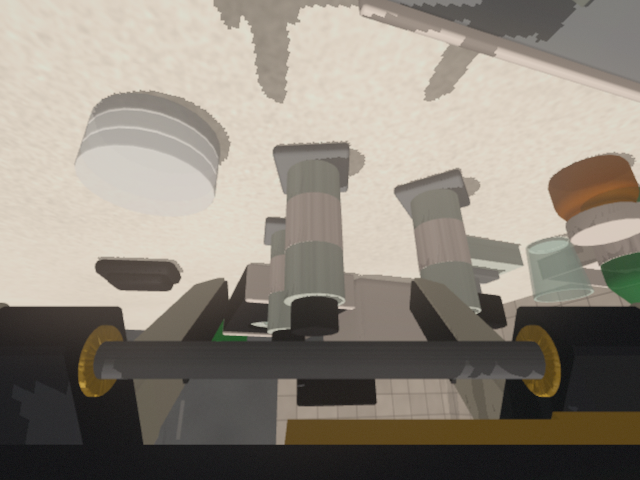

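Can B sits between the fingers at column 315, and cans A and C are standing. Advancing 112 mm.

Call:
send_rows:
  gripper: [100,100,100,100,100]
  travel:
    - [1,-4,25]
    - [0,0,35]
    - [0,0,30]
    - [0,0,22]
    - [0,0,0]
  dr:
    - [0,-0.016,-0.017]
    - [0,0,0]
    - [0,0,0]
    - [0,0,0]
    - [0,0,0]

```text
time: 24.8
eef_pos: [0.4456, 0.0551, 0.0696]
eef_rot: [0.519, 0.735, -0.24, 0.365]
force: [-0.4, -0.6, 0.4]
gripper_width: 0.0931
```

Run:
```python
from h import *
target([.431,.064,.075],np.radians(110),np.radians(52),0)
```

```text
turn [ 0.02  -0.004 -0.017] ang 0.03 | shift now-frame [  3.7 -10.8   5. ] turned-frame [  3.9 -10.6   5.2] tcp [0.436 0.05  0.063] cur [0.446 0.055 0.07 ] F [-0.4 -0.6  0.4] q [ 0.52  0.53  2.02 -1.05  1.1   0.94]
```

Call:
send_rows:
  gripper: [100,100]
  travel:
    - [3,-10,5]
    - [0,0,0]
  dr:
    - [0.02,-0.004,-0.01]
    - [0,0,0]

```text
time: 25.05
eef_pos: [0.4379, 0.0513, 0.0656]
eef_rot: [0.519, 0.734, -0.249, 0.36]
force: [0.7, 0.7, -0.2]
gripper_width: 0.0931
```

Run:
```python
from h import *
target([.431,.064,.075],np.radians(110),np.radians(52),0)
```

```text
turn [ 0.002 -0.001 -0.01 ] ang 0.01 | shift now-frame [ 1.4 -2.1  1.9] turned-frame [ 1.4 -2.1  1.9] tcp [0.436 0.05  0.063] cur [0.438 0.051 0.066] F [ 0.7  0.7 -0.2] q [ 0.52  0.53  2.03 -1.05  1.11  0.94]
```

Close and lift. World-up is about −0.79·x and −0.62·z in tool axes.

Call:
send_rows:
  gripper: [0,0,0,0,0,0,0]
  travel:
    - [1,-2,1]
    - [0,0,0]
    - [0,0,0]
    - [0,0,0]
    - [0,0,0]
    - [0,0,0]
    - [0,0,0]
  dr:
    - [0,0,0]
    - [0,0,0]
    - [0,0,0]
    - [0,0,0]
    - [0,0,0]
    - [0,0,0]
    - [0,0,0]

```text
time: 25.92
eef_pos: [0.4364, 0.0519, 0.0648]
eef_rot: [0.519, 0.734, -0.248, 0.361]
force: [-0.7, 0.5, 0.4]
gripper_width: 0.0436
```

Run:
```python
from h import *
e,m,o=pose();print(o['gripper_width'],o['force'],'grasp pt',e-m[:,2]*.019);goto(e+[-.0,.04,.2])
```

```text
0.04357541525929039 [-0.67594107  0.51941396  0.40317623] grasp pt [0.43117253 0.06590947 0.07655097]
travel [-134.1   15.8 -152.8] tilt 0.906
```

Call:
send_rows:
  gripper: [0,0,0,0,0,0]
  travel:
    - [-15,0,-17]
    - [-30,4,-34]
    - [-30,4,-34]
    - [-30,4,-34]
    - [-30,4,-34]
    - [0,0,0]
  dr:
    - [0,0,0]
    - [0,0,0]
    - [0,0,0]
    - [0,0,0]
    - [0,0,0]
    - [0,0,0]

```text
time: 26.68
eef_pos: [0.4357, 0.0925, 0.2686]
eef_rot: [0.519, 0.736, -0.249, 0.358]
force: [-0.1, -0.8, -1.8]
gripper_width: 0.0436
```

Run:
```python
from h import *
print(r.get_obs()['gripper_width']);target([.459,.289-.0115,.16],np.radians(92.3),np.radians(-38),0)
```

```text
0.043570116650904045
turn [0.046 1.551 0.336] ang 1.59 | shift now-frame [207.2  87.5 -62.1] turned-frame [ 78.1  30.7 217.8] tcp [0.459 0.289 0.145] cur [0.436 0.093 0.269] F [-0.1 -0.8 -1.8] q [ 0.6   0.24  1.79 -0.87  1.46  0.52]
```

Call:
send_rows:
  gripper: [0,0,0,0,0,0,0,0,0,0]
  travel:
    - [0,0,0]
    - [0,0,0]
    - [0,0,0]
    - [0,0,0]
    - [0,0,0]
    - [0,0,0]
    - [0,0,0]
    - [0,0,0]
    - [0,0,0]
    - [0,0,0]
  dr:
    - [0.005,0.172,0.037]
    - [0.005,0.172,0.037]
    - [0.005,0.172,0.037]
    - [0.005,0.172,0.037]
    - [0.005,0.172,0.037]
    - [0.005,0.172,0.037]
    - [0.005,0.172,0.037]
    - [0.005,0.172,0.037]
    - [0.005,0.172,0.037]
    - [0,0,0]

```text
time: 27.92
eef_pos: [0.4283, 0.0922, 0.2532]
eef_rot: [0.658, 0.668, 0.232, -0.26]
force: [-0.5, 0.0, -2.2]
gripper_width: 0.0437
```

Run:
```python
from h import *
print(r.get_obs()['gripper_width']);target([.459,.289-.0115,.16],np.radians(92.3),np.radians(-38),0)
```

```text
0.043695829811878126
turn [-0.016 -0.047 -0.03 ] ang 0.06 | shift now-frame [ 78.9  39.  208.9] turned-frame [ 87.6  38.1 205.6] tcp [0.459 0.289 0.145] cur [0.428 0.092 0.253] F [-0.5  0.  -2.2] q [-0.56  0.16  1.81  0.56  1.63 -0.67]
```

Call:
send_rows:
  gripper: [0,0,0,0,0,0,0]
  travel:
    - [0,0,0]
    - [17,7,41]
    - [17,8,41]
    - [18,8,41]
    - [18,8,41]
    - [18,7,41]
    - [0,0,0]
  dr:
    - [-0.016,-0.047,-0.03]
    - [0,0,0]
    - [0,0,0]
    - [0,0,0]
    - [0,0,0]
    - [0,0,0]
    - [0,0,0]

```text
time: 28.8
eef_pos: [0.4558, 0.2998, 0.1445]
eef_rot: [0.649, 0.694, 0.222, -0.219]
force: [-0.6, 0.3, -2.3]
gripper_width: 0.0435
```

Run:
```python
from h import *
print(r.get_obs()['gripper_width']);target([.459,.289-.0115,.11],np.radians(92.3),np.radians(-38),0)
p,K,T=snap('side','s3.png');q,_,_=snap('top');w,_,_=snap('wrist')
v=np.zeros((480,780,3),np.uint8);v[:,:520]=cv2.resize(p[230:470,170:430],(520,480));v[:240,520:]=q[160:400,90:350];v[240:435,520:]=cv2.resize(w,(260,195));cv2.imwrite('pics/v2.png',v)
```

```text
0.04353867921416786
turn [0.008 0.029 0.03 ] ang 0.04 | shift now-frame [-38.    0.9  33.6] turned-frame [-38.9   2.4  32.4] tcp [0.459 0.289 0.095] cur [0.456 0.3   0.145] F [-0.6  0.3 -2.3] q [-0.06  0.27  1.92  0.71  1.13 -0.5 ]
```

View pics/v2.png

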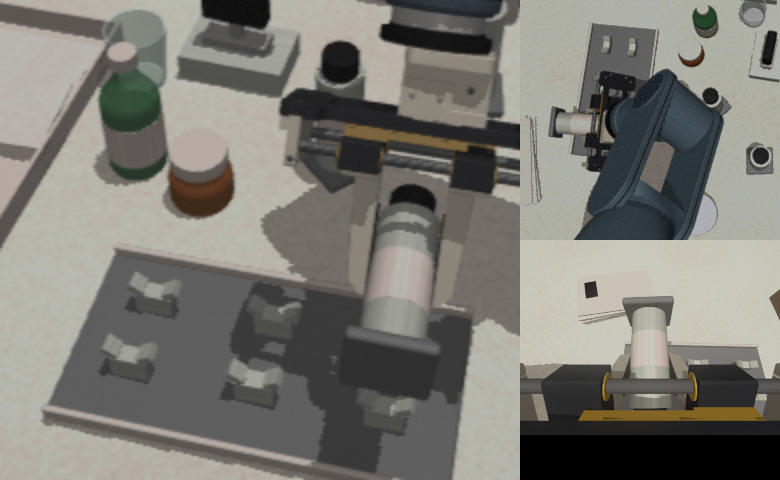

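The can lies level in the jaws above cradle0, with the foot towards +y and the cap towards −y. Lowering it.

Call:
send_rows:
  gripper: [0,0,0]
  travel:
    - [-20,1,16]
    - [-19,1,16]
    - [0,0,0]
  dr:
    - [0.008,0.029,0.03]
    - [0,0,0]
    - [0,0,0]

```text
time: 29.32
eef_pos: [0.465, 0.2828, 0.0997]
eef_rot: [0.656, 0.682, 0.23, -0.229]
force: [0.1, -0.2, -2.6]
gripper_width: 0.0433
```

Run:
```python
from h import *
print(r.get_obs()['gripper_width']);target([.459,.289-.0115,.063],np.radians(92.3),np.radians(-38),0)
```

```text
0.04331756185539072
turn [0.014 0.003 0.003] ang 0.01 | shift now-frame [-26.5  -6.9  44.8] turned-frame [-26.6  -6.2  44.8] tcp [0.459 0.289 0.048] cur [0.465 0.283 0.1  ] F [ 0.1 -0.2 -2.6] q [-0.11  0.36  1.96  0.76  1.07 -0.61]
```

Call:
send_rows:
  gripper: [0,0,0,0,0]
  travel:
    - [-9,-6,15]
    - [-9,0,15]
    - [-5,0,8]
    - [-2,0,4]
    - [0,0,0]
  dr:
    - [0.014,0.003,0]
    - [0,0,0]
    - [0,0,0]
    - [0,0,0]
    - [0,0,0]

```text
time: 29.95
eef_pos: [0.4605, 0.2887, 0.0503]
eef_rot: [0.654, 0.683, 0.227, -0.233]
force: [0.3, 0.1, -2.5]
gripper_width: 0.0437
```

Run:
```python
from h import *
print(r.get_obs()['gripper_width']);target([.459,.289-.0115,.062],np.radians(92.3),np.radians(-38),0)
```

```text
0.04374761010351739
turn [0.003 0.001 0.005] ang 0.01 | shift now-frame [-1.5 -1.9  2.9] turned-frame [-1.5 -1.9  2.9] tcp [0.459 0.289 0.047] cur [0.46  0.289 0.05 ] F [ 0.3  0.1 -2.5] q [-0.1   0.45  1.99  0.82  0.99 -0.71]
```

Call:
send_rows:
  gripper: [0,0,0]
  travel:
    - [-1.5,-2,3]
    - [-0.7,0,1]
    - [0,0,0]
  dr:
    - [0,0,0.005]
    - [0,0,0]
    - [0,0,0]

```text
time: 30.32
eef_pos: [0.4584, 0.2895, 0.0468]
eef_rot: [0.655, 0.682, 0.227, -0.234]
force: [0.7, 0.5, -1.9]
gripper_width: 0.0434
```

Run:
```python
from h import *
target([.459,.289-.0115,.060],np.radians(92.3),np.radians(-38),0)
```

```text
turn [ 0.004 -0.     0.001] ang 0.00 | shift now-frame [-1.3  0.1  1.2] turned-frame [-1.3  0.1  1.2] tcp [0.459 0.289 0.045] cur [0.458 0.29  0.047] F [ 0.7  0.5 -1.9] q [-0.1   0.45  2.    0.82  0.98 -0.72]
```

Call:
send_rows:
  gripper: [0,0,60,75,75,75,75,75,75,75]
  travel:
    - [-1,0,1]
    - [0,0,0]
    - [0,0,0]
    - [0,0,0]
    - [0,0,0]
    - [0,0,-15]
    - [0,0,-35]
    - [0,0,-45]
    - [0,0,-45]
    - [0,0,0]
  dr:
    - [0,0,0]
    - [0,0,0]
    - [0,0,0]
    - [0,0,0]
    - [0,0,0]
    - [0,0,0]
    - [0,0,0]
    - [0,0,0]
    - [0,0,0]
    - [0,0,0]

```text
time: 31.58
eef_pos: [0.462, 0.1988, 0.1624]
eef_rot: [0.655, 0.682, 0.227, -0.233]
force: [-0.8, 0.5, -0.5]
gripper_width: 0.0692
```

Run:
```python
from h import *
target([.554,.061,.25],np.radians(90),np.radians(52),0)
p,K,T=snap('side','s4.png');w,_,_=snap('wrist')
v=np.zeros((480,780,3),np.uint8);v[:,:520]=cv2.resize(p[230:470,170:430],(520,480));v[240:435,520:]=cv2.resize(w,(260,195));cv2.imwrite('pics/v3.png',v)
for k,(c,a) in zip('A',caps(p,K,T,[G['A']])): print(k,c.round(1),a,cast(c,K,T,.129)[0].round(4))
```

```text
turn [ 0.011 -1.57   0.042] ang 1.57 | shift now-frame [ -76.7   86.4 -155.6] turned-frame [-153.9   92.    73.7] tcp [0.554 0.046 0.238] cur [0.462 0.199 0.162] F [-0.8  0.5 -0.5] q [-0.3   0.26  1.9   0.65  1.29 -0.62]
A [344.9 254.3] 556 [0.5508 0.0417 0.129 ]
```

View pics/v3.png

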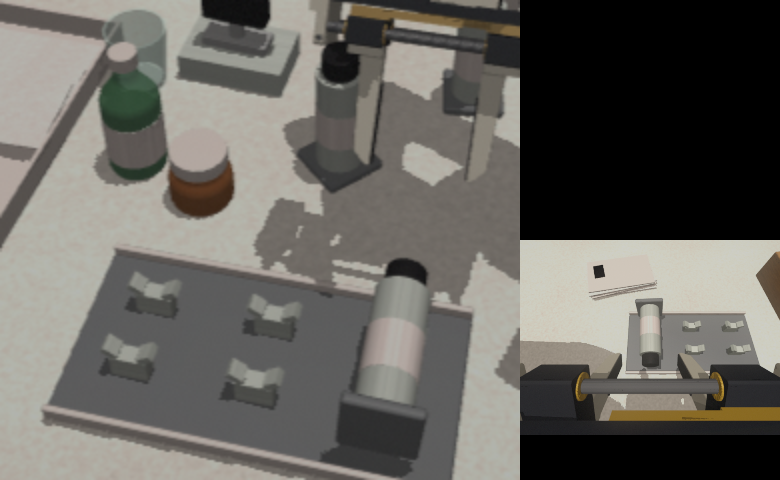

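Can B lies squarely in cradle0. Next is can A: rise, turn, then pre-grasp.

Run:
```python
from h import *
goto([.53,.17,.27])
```

```text
travel [  41.4   69.  -107.1] tilt 0.665
```

Call:
send_rows:
  gripper: [80,100,100,100,100,100,100,100,100,100,100,100,100]
  travel:
    - [14,23,-36]
    - [14,23,-36]
    - [14,23,-36]
    - [0,0,0]
    - [0,0,0]
    - [0,0,0]
    - [0,0,0]
    - [0,0,0]
    - [0,0,0]
    - [0,0,0]
    - [0,0,0]
    - [0,0,0]
    - [0,0,0]
  dr:
    - [0,0,0]
    - [0,0,0]
    - [0,0,0]
    - [0,-0.172,0.004]
    - [0,-0.172,0.004]
    - [0,-0.172,0.004]
    - [0,-0.172,0.004]
    - [0,-0.172,0.004]
    - [0,-0.172,0.004]
    - [0,-0.172,0.004]
    - [0,-0.172,0.004]
    - [0,-0.172,0.004]
    - [0,0,0]

```text
time: 33.3
eef_pos: [0.5222, 0.1795, 0.2531]
eef_rot: [0.62, 0.644, -0.324, 0.311]
force: [1.3, -0.3, -0.1]
gripper_width: 0.0931
```

Run:
```python
from h import *
target([.554,.061,.076],np.radians(90),np.radians(52),100)
p,K,T=snap('side')
for k,(c,a) in zip('AC',caps(p,K,T,[G['A'],G['C']])): print(k,c.round(1),a,cast(c,K,T,.129)[0].round(4))
```

```text
turn [-0.001  0.024  0.038] ang 0.04 | shift now-frame [ 68.3  34.5 119.8] turned-frame [ 66.6  31.8 121.4] tcp [0.554 0.125 0.126] cur [0.522 0.179 0.253] F [ 1.3 -0.3 -0.1] q [ 0.58  0.62  1.26 -0.76  1.81  0.57]
A [342.2 254.4] 100 [0.5554 0.0431 0.129 ]
C [414.2 209.2] 559 [ 0.4499 -0.1217  0.129 ]
```

Call:
send_rows:
  gripper: [100,100,100,100,100]
  travel:
    - [0,10,30]
    - [22,11,31]
    - [22,11,30]
    - [22,0,30]
    - [0,0,0]
  dr:
    - [0,0.024,0.038]
    - [0,0,0]
    - [0,0,0]
    - [0,0,0]
    - [0,0,0]

```text
time: 33.98
eef_pos: [0.559, 0.1223, 0.1318]
eef_rot: [0.645, 0.634, -0.297, 0.305]
force: [-0.0, -0.6, -0.5]
gripper_width: 0.0929
```

Run:
```python
from h import *
target([.554,.061,.076],np.radians(90),np.radians(52),100)
p,K,T=snap('wrist','w7.png')
print('A expected px',proj([[.554,.061,.135],[.554,.061,.01]],K,T).round())
g=p.max(2)
for v in (180,200,220,240,260,280): print(v,g[v,240:400:5])
```

```text
turn [ 0.003 -0.027 -0.018] ang 0.03 | shift now-frame [ 6.1 -5.2  1.8] turned-frame [ 6.2 -5.   1.7] tcp [0.554 0.125 0.126] cur [0.559 0.122 0.132] F [-0.  -0.6 -0.5] q [ 0.47  0.7   1.4  -0.76  1.55  0.71]
A expected px [[312. 325.]
 [311. 171.]]
180 [223 222 222 223 222 219 222 222 160 128 125 126 127 127 128 128 128 130
 123 124 136 215 215 221 219 219 220 221 219 220 222 222]
200 [222 222 220 221 221 222 221 218 221 145 148 147 147 147 148 152 148 147
 149 142 165 215 217 221 218 219 221 221 221 221 222 219]
220 [156 162 201 221 220 220 219 219 220 144 147 148 147 146 148 152 148 146
 149 144 139 220 220 220 218 221 218 219 217 184 124 134]
240 [106 123  98 221 221 220 215 217 217 140 153 125 125 126 126 126 125 128
 125 138 138 216 216 219 215 217 217 219 196 122 169 199]
260 [221 220 221 220 221 221 220 219 220 120 122 122 124 124 122 126 122 126
 125 121 116 215 220 219 220 218 220 220 220 220 220 219]
280 [140 140 140 140 140 142 140 138 140 116 119 118 120 121 121 123 121 122
 123 119 113 129 137 138 137 137 138 137 138 138 138 138]
```

Call:
send_rows:
  gripper: [100,100,100,100,100]
  travel:
    - [6,-5,20]
    - [0,-2,35]
    - [0,-2,30]
    - [0,0,12]
    - [0,0,0]
  dr:
    - [0,-0.027,-0.018]
    - [0,0,0]
    - [0,0,0]
    - [0,0,0]
    - [0,0,0]

```text
time: 34.65
eef_pos: [0.5542, 0.0503, 0.0722]
eef_rot: [0.637, 0.636, -0.303, 0.314]
force: [0.6, 0.9, 0.2]
gripper_width: 0.0928
```

Run:
```python
from h import *
target([.554,.061,.076],np.radians(90),np.radians(52),0)
```

```text
turn [ 0.014 -0.005 -0.008] ang 0.02 | shift now-frame [ 3.5 -0.4  8.3] turned-frame [ 3.6 -0.2  8.3] tcp [0.554 0.046 0.064] cur [0.554 0.05  0.072] F [0.6 0.9 0.2] q [ 0.38  0.72  1.56 -0.85  1.37  0.78]
```

Call:
send_rows:
  gripper: [100,100,0,0,0,0,0,0,0]
  travel:
    - [3,0,8]
    - [0,0,0]
    - [0,0,0]
    - [0,0,0]
    - [0,0,0]
    - [0,0,0]
    - [0,0,0]
    - [0,0,0]
    - [0,0,0]
  dr:
    - [0.014,-0.005,-0.008]
    - [0,0,0]
    - [0,0,0]
    - [0,0,0]
    - [0,0,0]
    - [0,0,0]
    - [0,0,0]
    - [0,0,0]
    - [0,0,0]

```text
time: 35.78
eef_pos: [0.5558, 0.0482, 0.0663]
eef_rot: [0.635, 0.636, -0.309, 0.311]
force: [-0.2, 0.8, 0.0]
gripper_width: 0.0435
```

Run:
```python
from h import *
e,m,o=pose();print(o['gripper_width'],o['force'],'grasp pt',e-m[:,2]*.019,'tilt',np.arccos(-m[2,2]));goto(e+[-.0,.04,.2])
```

```text
0.04350947228838801 [-0.16936542  0.75219251  0.04124648] grasp pt [0.55574842 0.06321394 0.07805598] tilt 0.9068794335397238
travel [-132.9    0.7 -154.7] tilt 0.907
```

Call:
send_rows:
  gripper: [0,0,0,0,0,0,0,0,0,0,0,0,0,0,0]
  travel:
    - [-15,0,-17]
    - [-30,0,-34]
    - [-30,0,-34]
    - [-30,0,-34]
    - [-30,0,-34]
    - [0,0,0]
    - [0,0,0]
    - [0,0,0]
    - [0,0,0]
    - [0,0,0]
    - [0,0,0]
    - [0,0,0]
    - [0,0,0]
    - [0,0,0]
    - [0,0,0]
  dr:
    - [0,0,0]
    - [0,0,0]
    - [0,0,0]
    - [0,0,0]
    - [0,0,0]
    - [0,0.172,0]
    - [0,0.172,0]
    - [0,0.172,0]
    - [0,0.172,0]
    - [0,0.172,0]
    - [0,0.172,0]
    - [0,0.172,0]
    - [0,0.172,0]
    - [0,0.172,0]
    - [0,0,0]

```text
time: 37.65
eef_pos: [0.5536, 0.0906, 0.296]
eef_rot: [0.655, 0.677, 0.245, -0.23]
force: [-0.3, 0.4, -2.1]
gripper_width: 0.043
```

Run:
```python
from h import *
print(r.get_obs()['gripper_width']);target([.558,.293-.013,.16],np.radians(92.3),np.radians(-38),0)
```

```text
0.04296615157286751
turn [ 0.036 -0.022  0.004] ang 0.04 | shift now-frame [ 59.9   3.6 244.2] turned-frame [ 65.2  12.  242.6] tcp [0.558 0.292 0.145] cur [0.554 0.091 0.296] F [-0.3  0.4 -2.1] q [-0.45  0.29  1.5   0.62  1.66 -0.52]
```

Call:
send_rows:
  gripper: [0,0,0,0,0,0,0]
  travel:
    - [0,0,0]
    - [13,2,45]
    - [13,2,49]
    - [13,2,49]
    - [13,3,49]
    - [13,3,47]
    - [0,0,0]
  dr:
    - [0.036,-0.022,0.004]
    - [0,0,0]
    - [0,0,0]
    - [0,0,0]
    - [0,0,0]
    - [0,0,0]
    - [0,0,0]

```text
time: 38.52
eef_pos: [0.5582, 0.3012, 0.1509]
eef_rot: [0.647, 0.696, 0.219, -0.222]
force: [-1.1, -0.1, -1.3]
gripper_width: 0.0435
```

Run:
```python
from h import *
print(r.get_obs()['gripper_width']);target([.558,.293-.013,.11],np.radians(92.3),np.radians(-38),0)
```

```text
0.043461061581151934
turn [-0.002  0.029  0.033] ang 0.04 | shift now-frame [-40.7  -2.3  39.4] turned-frame [-41.8  -1.   38.2] tcp [0.558 0.292 0.095] cur [0.558 0.301 0.151] F [-1.1 -0.1 -1.3] q [-0.05  0.43  1.66  0.68  1.21 -0.42]
```

Call:
send_rows:
  gripper: [0,0,0]
  travel:
    - [-21,0,19]
    - [-21,0,19]
    - [0,0,0]
  dr:
    - [0,0.029,0.033]
    - [0,0,0]
    - [0,0,0]

```text
time: 38.9
eef_pos: [0.5616, 0.2946, 0.1001]
eef_rot: [0.65, 0.688, 0.226, -0.231]
force: [-0.0, -0.2, -0.8]
gripper_width: 0.0434
```

Run:
```python
from h import *
print(r.get_obs()['gripper_width']);target([.558,.293-.013,.063],np.radians(92.3),np.radians(-38),0)
```

```text
0.043441528063955404
turn [0.    0.005 0.017] ang 0.02 | shift now-frame [-34.   -4.8  39.5] turned-frame [-34.2  -4.2  39.3] tcp [0.558 0.292 0.048] cur [0.562 0.295 0.1  ] F [-0.  -0.2 -0.8] q [-0.07  0.5   1.7   0.73  1.14 -0.51]
```

Call:
send_rows:
  gripper: [0,0,0,0,0]
  travel:
    - [-12,-4,13]
    - [-12,0,13]
    - [-7,0,8]
    - [-3,0,4]
    - [0,0,0]
  dr:
    - [0,0.005,0.017]
    - [0,0,0]
    - [0,0,0]
    - [0,0,0]
    - [0,0,0]

```text
time: 39.52
eef_pos: [0.5604, 0.2913, 0.0499]
eef_rot: [0.654, 0.683, 0.227, -0.232]
force: [-0.1, 0.4, -1.8]
gripper_width: 0.0434
```

Run:
```python
from h import *
print(r.get_obs()['gripper_width']);target([.558,.293-.013,.0605],np.radians(92.3),np.radians(-38),0)
```

```text
0.04340502521534807
turn [0.005 0.001 0.005] ang 0.01 | shift now-frame [-2.3 -2.9  3.7] turned-frame [-2.3 -2.9  3.7] tcp [0.558 0.292 0.046] cur [0.56  0.291 0.05 ] F [-0.1  0.4 -1.8] q [-0.08  0.57  1.75  0.77  1.07 -0.59]
```

Call:
send_rows:
  gripper: [0,0,0,60,72,72,72,72,72,72,72]
  travel:
    - [-2,-3,3]
    - [-1,0,1]
    - [0,0,0]
    - [0,0,0]
    - [0,0,0]
    - [0,0,0]
    - [0,0,-15]
    - [0,0,-35]
    - [0,0,-45]
    - [0,0,-45]
    - [0,0,0]
  dr:
    - [0,0,0]
    - [0,0,0]
    - [0,0,0]
    - [0,0,0]
    - [0,0,0]
    - [0,0,0]
    - [0,0,0]
    - [0,0,0]
    - [0,0,0]
    - [0,0,0]
    - [0,0,0]

```text
time: 40.9
eef_pos: [0.5618, 0.2011, 0.1645]
eef_rot: [0.653, 0.683, 0.23, -0.231]
force: [0.7, 0.9, -0.1]
gripper_width: 0.0669
```

Run:
```python
from h import *
goto([.46,.14,.27]);snap('side','s5.png')
p,K,T=snap('side')
for k,(c,a) in zip('C',caps(p,K,T,[G['C']])): print(k,c.round(1),a,cast(c,K,T,.129)[0].round(4))
w,K,T=snap('wrist','w8.png')
m=(w.max(2)<70).astype(np.uint8)
n,l,s,c=cv2.connectedComponentsWithStats(m)
for i in range(1,n):
    if s[i,4]>60 and s[i,1]<300: print(s[i],c[i].round(),cast(c[i],K,T,.06)[0].round(3))
print('expect cap end',proj([[.459,.214,.06],[.558,.218,.06]],K,T).round(), 'foot',proj([[.459,.354,.06],[.558,.358,.06]],K,T).round())
```

```text
travel [  21.  -102.8 -119.2] tilt 0.664
C [414.3 209.3] 573 [ 0.4498 -0.1214  0.129 ]
[101  61  26  32 701] [114.  76.] [0.329 0.46  0.06 ]
[    0   276   640   204 45352] [205. 418.] [0.483 0.137 0.06 ]
[ 302  278   42   36 1369] [322. 295.] [0.562 0.23  0.06 ]
[219 281  35  61 950] [240. 317.] [0.498 0.209 0.06 ]
[385 281  35  61 945] [398. 317.] [0.623 0.214 0.06 ]
expect cap end [[192. 309.]
 [316. 309.]] foot [[219. 163.]
 [323. 164.]]
```

Call:
send_rows:
  gripper: [80,100,100,100,100,100,100,100,100,100,100,100,100]
  travel:
    - [7,-34,-40]
    - [7,-34,-40]
    - [7,-34,-40]
    - [0,0,0]
    - [0,0,0]
    - [0,0,0]
    - [0,0,0]
    - [0,0,0]
    - [0,0,0]
    - [0,0,0]
    - [0,0,0]
    - [0,0,0]
    - [0,0,0]
  dr:
    - [0,0,0]
    - [0,0,0]
    - [0,0,0]
    - [0,-0.172,0.004]
    - [0,-0.172,0.004]
    - [0,-0.172,0.004]
    - [0,-0.172,0.004]
    - [0,-0.172,0.004]
    - [0,-0.172,0.004]
    - [0,-0.172,0.004]
    - [0,-0.172,0.004]
    - [0,-0.172,0.004]
    - [0,0,0]

```text
time: 42.68
eef_pos: [0.4481, 0.1469, 0.2538]
eef_rot: [0.622, 0.642, -0.319, 0.314]
force: [-0.3, 0.3, -0.6]
gripper_width: 0.0927
```

Run:
```python
from h import *
target([.444,-.060,.076],np.radians(92),np.radians(52),100)
p,K,T=snap('top','t6.png')
for k,(c,a) in zip('C',caps(p,K,T,[G['C']])): print(k,c.round(1),a,cast(c,K,T,.135)[0].round(4))
```

```text
turn [-0.023  0.021  0.008] ang 0.03 | shift now-frame [ 16.9  -6.9 191.2] turned-frame [ 12.8 -11.4 191.3] tcp [0.442 0.004 0.126] cur [0.448 0.147 0.254] F [-0.3  0.3 -0.6] q [ 0.6   0.48  1.49 -0.74  1.75  0.66]
C [330.3 315.3] 189 [ 0.4443 -0.0599  0.135 ]
```

C has not moved. On to its pre-grasp.

Call:
send_rows:
  gripper: [100,100,100,100,100,100]
  travel:
    - [3,-3,40]
    - [3,-3,50]
    - [3,-3,50]
    - [3,-3,50]
    - [0,0,0]
    - [0,0,0]
  dr:
    - [-0.023,0.021,0.008]
    - [0,0,0]
    - [0,0,0]
    - [0,0,0]
    - [0,0,0]
    - [0,0,0]

```text
time: 43.48
eef_pos: [0.4435, 0.0013, 0.13]
eef_rot: [0.633, 0.646, -0.29, 0.312]
force: [-0.0, -0.8, -0.3]
gripper_width: 0.0929
```

Run:
```python
from h import *
target([.444,-.060,.076],np.radians(92),np.radians(52),100)
p,K,T=snap('wrist','w9.png')
print('C expected px',proj([[.444,-.06,.135],[.444,-.06,.01]],K,T).round())
g=p.max(2)
for v in (180,220,260): print(v,g[v,240:400:5])
```

```text
turn [ 0.008 -0.028 -0.019] ang 0.03 | shift now-frame [ 4.8 -1.8  0.6] turned-frame [ 4.9 -1.7  0.5] tcp [0.442 0.004 0.126] cur [0.444 0.001 0.13 ] F [-0.  -0.8 -0.3] q [ 0.37  0.46  1.87 -0.86  1.3   0.8 ]
C expected px [[317. 327.]
 [314. 172.]]
180 [223 222 222 222 222 222 222 221 221 138 126 125 122 123 126 126 126 126
 127 126 124 103 139 220 215 220 219 220 220 221 218 218]
220 [222 222 222 220 222 222 221 221 222 220 146 146 141 148 147 145 144 151
 145 145 143 134 220 219 219 220 219 220 217 220 219 218]
260 [221 220 222 222 222 220 216 220 220 220 125 125 121 121 122 123 122 120
 120 122 121 116 139 139 139 139 140 140 140 140 140 140]
```

Call:
send_rows:
  gripper: [100,100,100,100,100]
  travel:
    - [5,-3,20]
    - [1,-2,35]
    - [1,-2,30]
    - [0,0,14]
    - [0,0,0]
  dr:
    - [0.008,-0.028,-0.019]
    - [0,0,0]
    - [0,0,0]
    - [0,0,0]
    - [0,0,0]

```text
time: 44.15
eef_pos: [0.4426, -0.0711, 0.0608]
eef_rot: [0.623, 0.648, -0.302, 0.318]
force: [0.1, -0.0, -0.2]
gripper_width: 0.0928
```

Run:
```python
from h import *
target([.444,-.060,.076],np.radians(92),np.radians(52),0)
```

```text
turn [0.008 0.    0.001] ang 0.01 | shift now-frame [-5.2  1.8  1. ] turned-frame [-5.2  1.8  1. ] tcp [ 0.445 -0.075  0.064] cur [ 0.443 -0.071  0.061] F [ 0.1 -0.  -0.2] q [ 0.24  0.56  2.   -1.03  1.13  0.93]
```

Call:
send_rows:
  gripper: [100,100,0,0,0,0,0,0,0]
  travel:
    - [-5,2,1]
    - [0,0,0]
    - [0,0,0]
    - [0,0,0]
    - [0,0,0]
    - [0,0,0]
    - [0,0,0]
    - [0,0,0]
    - [0,0,0]
  dr:
    - [0.008,0,0]
    - [0,0,0]
    - [0,0,0]
    - [0,0,0]
    - [0,0,0]
    - [0,0,0]
    - [0,0,0]
    - [0,0,0]
    - [0,0,0]

```text
time: 45.28
eef_pos: [0.4467, -0.0731, 0.066]
eef_rot: [0.624, 0.647, -0.303, 0.316]
force: [-0.1, 0.6, 0.9]
gripper_width: 0.0432
```

Run:
```python
from h import *
e,m,o=pose();print(o['gripper_width'],o['force'],'grasp pt',e-m[:,2]*.019,'tilt',np.arccos(-m[2,2]))
```

```text
0.043238376035854016 [-0.09026108  0.58326959  0.88570096] grasp pt [ 0.44607806 -0.05809603  0.07767598] tilt 0.9072104270038219
```

Call:
send_rows:
  gripper: [0,0,0,0,0,0,0,0,0,0,0,0,0,0,0]
  travel:
    - [-15,0,-17]
    - [-30,0,-34]
    - [-30,0,-34]
    - [-30,0,-34]
    - [-30,0,-34]
    - [0,0,0]
    - [0,0,0]
    - [0,0,0]
    - [0,0,0]
    - [0,0,0]
    - [0,0,0]
    - [0,0,0]
    - [0,0,0]
    - [0,0,0]
    - [0,0,0]
  dr:
    - [0,0,0]
    - [0,0,0]
    - [0,0,0]
    - [0,0,0]
    - [0,0,0]
    - [0,0.172,0]
    - [0,0.172,0]
    - [0,0.172,0]
    - [0,0.172,0]
    - [0,0.172,0]
    - [0,0.172,0]
    - [0,0.172,0]
    - [0,0.172,0]
    - [0,0.172,0]
    - [0,0,0]

```text
time: 47.15
eef_pos: [0.443, -0.0336, 0.2699]
eef_rot: [0.651, 0.68, 0.234, -0.244]
force: [-0.3, 0.2, -2.4]
gripper_width: 0.0432
```

Run:
```python
from h import *
print(r.get_obs()['gripper_width']);target([.658,.297-.0127,.2],np.radians(92.3),np.radians(-38),0)
```

```text
0.04323532845654262
turn [-0.001 -0.027  0.003] ang 0.03 | shift now-frame [192.5 228.5 269.5] turned-frame [200.5 227.6 264.4] tcp [0.658 0.296 0.185] cur [ 0.443 -0.034  0.27 ] F [-0.3  0.2 -2.4] q [-0.75  0.24  1.64  0.48  1.76 -0.82]
```

Call:
send_rows:
  gripper: [0,0,0,0,0,0,0,0,0,0]
  travel:
    - [0,0,0]
    - [25,28,33]
    - [25,28,33]
    - [25,28,33]
    - [25,28,33]
    - [25,29,33]
    - [25,29,33]
    - [25,29,33]
    - [25,29,33]
    - [0,0,0]
  dr:
    - [0,-0.027,0.003]
    - [0,0,0]
    - [0,0,0]
    - [0,0,0]
    - [0,0,0]
    - [0,0,0]
    - [0,0,0]
    - [0,0,0]
    - [0,0,0]
    - [0,0,0]

```text
time: 48.4
eef_pos: [0.659, 0.3191, 0.191]
eef_rot: [0.649, 0.695, 0.22, -0.215]
force: [-0.9, -0.9, -1.8]
gripper_width: 0.0435
```

Run:
```python
from h import *
print(r.get_obs()['gripper_width']);target([.658,.297-.0127,.11],np.radians(92.3),np.radians(-38),0)
```

```text
0.04354011988112158
turn [0.01  0.038 0.032] ang 0.05 | shift now-frame [-74.8  -5.5  64.3] turned-frame [-77.3  -2.4  61.5] tcp [0.658 0.296 0.095] cur [0.659 0.319 0.191] F [-0.9 -0.9 -1.8] q [-0.01  0.54  1.34  0.65  1.33 -0.26]
```

Call:
send_rows:
  gripper: [0,0,0,0]
  travel:
    - [-25,-1,20]
    - [-26,-1,20]
    - [-26,0,21]
    - [0,0,0]
  dr:
    - [0.01,0.038,0.032]
    - [0,0,0]
    - [0,0,0]
    - [0,0,0]

```text
time: 48.9
eef_pos: [0.6565, 0.2997, 0.1016]
eef_rot: [0.651, 0.688, 0.226, -0.229]
force: [-0.2, 0.1, -1.0]
gripper_width: 0.0434
```

Run:
```python
from h import *
print(r.get_obs()['gripper_width']);target([.658,.297-.0127,.063],np.radians(92.3),np.radians(-38),0)
```

```text
0.04343351684710954
turn [0.004 0.007 0.016] ang 0.02 | shift now-frame [-35.6   0.2  40.2] turned-frame [-35.9   0.9  39.9] tcp [0.658 0.296 0.048] cur [0.656 0.3   0.102] F [-0.2  0.1 -1. ] q [-0.05  0.63  1.45  0.7   1.22 -0.41]
```

Call:
send_rows:
  gripper: [0,0,0,0,0]
  travel:
    - [-12,1,13]
    - [-12,0,13]
    - [-8,0,9]
    - [-3,0,4]
    - [0,0,0]
  dr:
    - [0.004,0.007,0.016]
    - [0,0,0]
    - [0,0,0]
    - [0,0,0]
    - [0,0,0]

```text
time: 49.52
eef_pos: [0.6597, 0.2972, 0.0513]
eef_rot: [0.654, 0.683, 0.228, -0.233]
force: [-0.3, 0.1, -2.5]
gripper_width: 0.0436
```

Run:
```python
from h import *
print(r.get_obs()['gripper_width']);target([.658,.297-.0127,.0605],np.radians(92.3),np.radians(-38),0)
```

```text
0.04357548661662855
turn [0.004 0.001 0.005] ang 0.01 | shift now-frame [-4.4 -2.2  3.8] turned-frame [-4.4 -2.2  3.8] tcp [0.658 0.296 0.046] cur [0.66  0.297 0.051] F [-0.3  0.1 -2.5] q [-0.06  0.7   1.47  0.73  1.16 -0.47]
```

Call:
send_rows:
  gripper: [0,0,0,60,72,72,72,72,72,72,72]
  travel:
    - [-3,-2,3]
    - [-1.5,0,1]
    - [0,0,0]
    - [0,0,0]
    - [0,0,0]
    - [0,0,0]
    - [0,0,-15]
    - [0,0,-35]
    - [0,0,-45]
    - [0,0,-45]
    - [0,0,0]
  dr:
    - [0,0,0]
    - [0,0,0]
    - [0,0,0]
    - [0,0,0]
    - [0,0,0]
    - [0,0,0]
    - [0,0,0]
    - [0,0,0]
    - [0,0,0]
    - [0,0,0]
    - [0,0,0]

```text
time: 50.9
eef_pos: [0.6619, 0.2059, 0.1647]
eef_rot: [0.653, 0.684, 0.23, -0.231]
force: [0.2, 0.6, -0.7]
gripper_width: 0.0669
```

Run:
```python
from h import *
goto([.5,.14,.27]);level(np.pi/2)
```

```text
travel [  19.6 -163.2 -121. ] tilt 0.664
dr [-0.0018 -0.6642  0.044 ]
```

Call:
send_rows:
  gripper: [72,50,20,0,0,0,0,0,0]
  travel:
    - [7,-20,-40]
    - [6,-48,-40]
    - [6,-48,-40]
    - [0,-48,0]
    - [0,0,0]
    - [0,0,0]
    - [0,0,0]
    - [0,0,0]
    - [0,0,0]
  dr:
    - [0,0,0]
    - [0,0,0]
    - [0,0,0]
    - [0,0,0]
    - [0,-0.166,0.011]
    - [0,-0.166,0.011]
    - [0,-0.166,0.011]
    - [0,-0.166,0.011]
    - [0,0,0]

```text
time: 52.02
eef_pos: [0.4892, 0.1388, 0.2649]
eef_rot: [0.708, 0.706, -0.01, 0.001]
force: [0.4, 0.3, -0.4]
gripper_width: 0.0004
```

Run:
```python
from h import *
print(r.get_obs()['eef_pos']);level();goto([.487,-.244,.2])
```

```text
[0.48920734 0.13884505 0.26492356]
dr [-0.0129  0.016  -0.0001]
travel [-3.818e+02  1.000e-01  7.100e+01] tilt 0.021
```

Call:
send_rows:
  gripper: [0,0,0,0,0,0,0,0,0]
  travel:
    - [-48,0,3]
    - [-48,0,3]
    - [-48,0,5]
    - [-48,0,5]
    - [-48,0,5]
    - [-48,0,5]
    - [-48,0,5]
    - [-46,0,5]
    - [0,0,0]
  dr:
    - [-0.013,0.016,0]
    - [0,0,0]
    - [0,0,0]
    - [0,0,0]
    - [0,0,0]
    - [0,0,0]
    - [0,0,0]
    - [0,0,0]
    - [0,0,0]

```text
time: 53.15
eef_pos: [0.4822, -0.2554, 0.2158]
eef_rot: [0.709, 0.705, 0.01, -0.011]
force: [-0.3, 0.4, 0.3]
gripper_width: 0.0003
```

Run:
```python
from h import *
print(r.get_obs()['eef_pos']);level();goto([.487,-.244,.1])
t,Kt,Tt=snap('top','t7.png');s,Ks,Ts=snap('side','s7.png');w,K,T=snap('wrist','w10.png')
print('key exp',proj([[.487,-.244,.072]],K,T))
v=np.zeros((600,800,3),np.uint8)
v[:400,:400]=cv2.resize(t[150:350,130:330],(400,400));v[:400,400:]=cv2.resize(s[300:470,190:360] if 0 else s[280:480,190:390],(400,400));v[400:,:266]=cv2.resize(w,(266,200));v[400:,266:532]=cv2.resize(s[180:280,200:333],(266,200));v[400:,532:]=cv2.resize(t[170:270,300:434],(268,200))
cv2.imwrite('pics/v4.png',v)
```

```text
[ 0.48219013 -0.25538915  0.21580586]
dr [-0.0025 -0.0297  0.    ]
travel [  8.    5.  116.1] tilt 0.030
key exp [[323.8270711  226.50997359]]
```

View pics/v4.png

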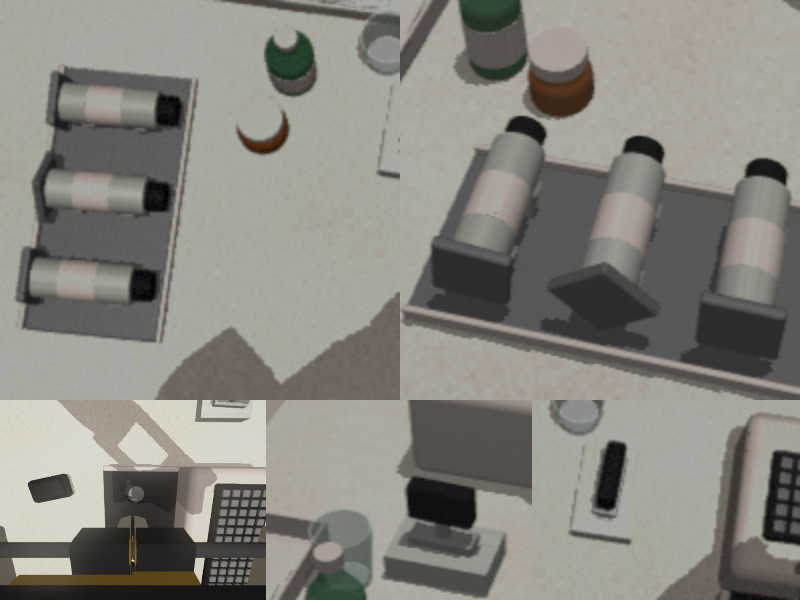

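All three cans lie in their cradles with caps towards −y, and the spanner is still in its rest. The key in the wrist view at (325,223) matches the predicted (324,226). A quick numeric check on the can ends comes next.

Run:
```python
from h import *
_,K,T=snap('top')
S={0:((.459,.288)),1:(.558,.2925),2:(.658,.297)}
for k,cap,neck in [(2,(220.5,205),(156,201)),(1,(214.5,248),(150,244)),(0,(208,292.5),(144,289))]:
    a=cast(cap,K,T,.062)[0];b=cast(neck,K,T,.065)[0];u=(a-b)[:2];L=np.linalg.norm(u);u/=L
    mid=a[:2]-u*.075; print(k,'cap',a.round(3),'foot',b.round(3),'L',L.round(3),'mid',mid.round(4),'off',(mid-S[k]).round(4),'ang',np.arctan2(u[0],-u[1]).round(3))
level();goto([.487,-.244,.1])
```

```text
2 cap [0.662 0.218 0.062] foot [0.65  0.363 0.065] L 0.145 mid [0.6554 0.2927] off [-0.0026 -0.0043] ang 0.082
1 cap [0.562 0.214 0.062] foot [0.551 0.356 0.065] L 0.143 mid [0.5562 0.2887] off [-0.0018 -0.0038] ang 0.082
0 cap [0.463 0.211 0.062] foot [0.45  0.349 0.065] L 0.139 mid [0.456  0.2853] off [-0.003  -0.0027] ang 0.088
dr [-0.0015 -0.0282  0.    ]
travel [  3.9   3.9 117.6] tilt 0.028
```

Offsets are within 5 mm and the cans are seated in the V notches. Pressing the key.

Call:
send_rows:
  gripper: [0,0,0,0,0,0]
  travel:
    - [4,4,20]
    - [0,0,40]
    - [0,0,40]
    - [0,0,20]
    - [0,0,0]
    - [0,0,0]
  dr:
    - [-0.0015,-0.028,0]
    - [0,0,0]
    - [0,0,0]
    - [0,0,0]
    - [0,0,0]
    - [0,0,0]

```text
time: 54.1
eef_pos: [0.4906, -0.239, 0.0989]
eef_rot: [0.703, 0.711, 0.002, 0.003]
force: [-0.5, -0.4, -0.7]
gripper_width: 0.0004
```

Run:
```python
from h import *
print(r.get_obs()['eef_pos'],r.get_obs()['force']);level();goto([.487,-.244,.066])
```

```text
[ 0.49057428 -0.23895456  0.09892662] [-0.4833273  -0.40374017 -0.71159484]
dr [0.008  0.0011 0.    ]
travel [-5.  -3.9 32.9] tilt 0.008
```

Call:
send_rows:
  gripper: [0,0,0,0,0,0,0,0]
  travel:
    - [-5,-4,10]
    - [0,0,10]
    - [0,0,6]
    - [0,0,3]
    - [0,0,3]
    - [0,0,3]
    - [0,0,3]
    - [0,0,3]
  dr:
    - [0,0,0]
    - [0,0,0]
    - [0,0,0]
    - [0,0,0]
    - [0,0,0]
    - [0,0,0]
    - [0,0,0]
    - [0,0,0]

```text
time: 55.1
eef_pos: [0.4882, -0.2453, 0.066]
eef_rot: [0.703, 0.712, 0.003, 0.007]
force: [-9.1, 6.3, 27.4]
gripper_width: 0.0005
```

The key bottomed out: 27 N at z = 66 mm, which is 6 mm below its rest height of 72 mm. Retreating.

Call:
send_rows:
  gripper: [0,0,0,0,0,0,0]
  travel:
    - [0,0,0]
    - [0,0,-10]
    - [0,0,-30]
    - [0,0,-40]
    - [0,0,-40]
    - [0,0,0]
    - [0,0,0]
  dr:
    - [0,0,0]
    - [0,0,0]
    - [0,0,0]
    - [0,0,0]
    - [0,0,0]
    - [0,0,0]
    - [0,0,0]

```text
time: 55.98
eef_pos: [0.4866, -0.2445, 0.1911]
eef_rot: [0.702, 0.712, 0.002, 0.007]
force: [-0.4, -0.4, -0.4]
gripper_width: 0.0004
```

Run:
```python
from h import *
print(r.get_obs()['eef_pos'],r.get_obs()['force'])
t,_,_=snap('top','t8.png');s,_,_=snap('side','s8.png')
a=cv2.imread('pics/t7.png');b=cv2.imread('pics/s7.png')
print('carriage/rest change',np.abs(t[170:330,130:240].astype(int)-a[170:330,130:240]).mean(),np.abs(t[180:245,310:360].astype(int)-a[180:245,310:360]).mean(),np.abs(s[350:470,190:400].astype(int)-b[350:470,190:400]).mean())
v=np.zeros((480,800,3),np.uint8);v[:,:400]=cv2.resize(s[130:370,220:460],(400,480)) ;v[:,400:]=cv2.resize(t[150:390,330:560],(400,480));cv2.imwrite('pics/v5.png',v)
```

```text
[ 0.48658204 -0.24454684  0.1910719 ] [-0.43636692 -0.35532791 -0.44620962]
carriage/rest change 2.6168181818181817 2.539282051282051 0.7961111111111111
```

View pics/v5.png

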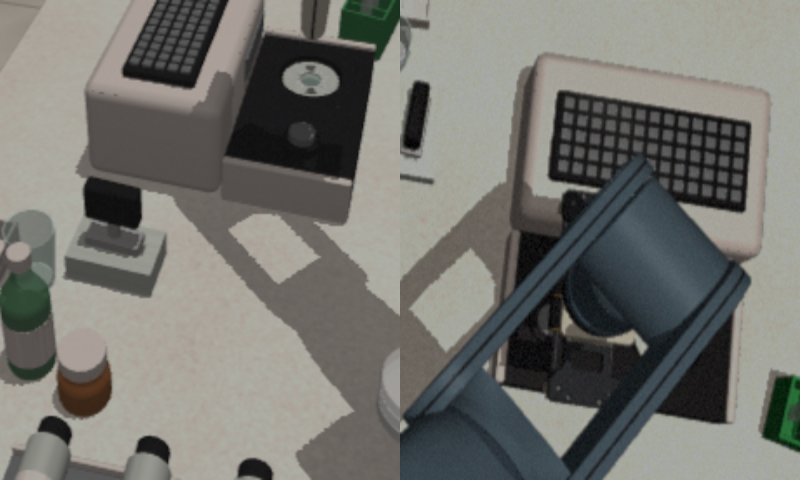

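The spanner is in its rest, the key at (302,133) is up again, the ring is turned, and nothing else has moved. Handing in.

```bash
python3 -c "
from rig import r
print(r.job_done())"
```

```text
the job is handed in; nothing more can be done
None
```

I completed the whole sequence and handed the job in at about 56 s. The system reports no verdict, so these are my own checks.

- **Ring:** the spanner turned it clockwise until it stalled at about 1 N m. The holes, measured before and after, had moved 1.195 rad. With an unknown start between 0 and 0.35 rad, that fits a stop at 1.40, but I couldn't read the joint directly.
- **Spanner:** it twisted about 0.15 rad in the jaws at the stop, and I corrected for that when putting it back. The side view shows it upright in its rest with the bar on the block.
- **Canisters:** all three were present and each lies in its own cradle, with its middle within about 5 mm of the cradle's point. By my hand-picked pixels they lie 0.082–0.088 rad off world y. The cradles lie about 0.04 rad off it the same way, so they are roughly 0.04–0.05 rad off the cradle line, within the 0.12 limit.
- **Start key:** it went down 6 mm to a finger force of 27 N. In the last view the key is clear and looks raised again.
- **Other things:** nothing around the carriage or rest had shifted in the before-and-after pictures of the key press. The bottle, jar and beaker looked to be where they started, and the arm was clear of everything.

The positions I measured from the top and side cameras disagreed by up to about 7 mm on the cradles. I used the average of the two.

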